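# Roll a capped tube into the bench jig

## Task

Roll the big steel tube under a flat hand, pressing on it only from above, over the keeper bar and on until it lies against the fence of the jig; then slide it endways along the fence until its end meets the end stop, and leave it lying there. Its thin wall dents easily, so set the hand down slowly and press lightly throughout, and keep the tube in hand while it rolls instead of shoving it from behind or letting it run away. Leave the other things on the table where they are.

Things in the scene. Friction and masses are not known exactly. Their poses are not given: they have to be found in the camera images.
- tube: Steel tube, black plugs flush in both ends, diameter 88.9 mm, length 180 mm, 0.5 to 0.8 kg, lying on the table (z = 0), 75 to 115 mm short of its place in the jig and 25 to 55 mm right of it, roughly parallel to the fence. Origin: its middle, on its axis. y: along the axis, to its left end; x and z turn as it rolls. Let go gently, it stops. 8 to 20 N of hand is plenty; over 40 N, even a knock, dents it.
- jig: Jig fixed to the table: fence, end stop, keeper bar. Origin: on the table (z = 0) below the middle of the tube when it is home; then the tube's origin is at x = 0, y = 0, z = 44.5 mm here. x: from the tube's start across the keeper bar to the fence; y: along the fence to the end stop (left, seen from the robot); z up. The hand on top of the tube travels twice as far as the tube.
- fence (a point): Fence: dark steel angle 60 x 60 x 6 mm, 60 mm high, 256 mm long. Point: middle of the top edge of its upright face, the face the tube comes against (jig frame x = 44.5 mm, y from -160 to 96 mm). Axes as the jig's.
- end_stop (a point): End stop: dark steel angle, 60 mm high, across the left end of the jig. Point: middle of the top edge of the face that the tube's left end meets (jig frame y = 90 mm, x from -24 to 40 mm). Axes as the jig's.
- keeper (a point): Keeper: 10 mm round steel bar, 235 mm long, parallel to the fence in a slot in the table, adjustable in height: it stands 2 to 9 mm proud, and how much is not measured (this point is on the table, under its middle; jig frame x = -30 mm). The tube meets it with its axis at about x = -44 to -58 mm, must be rolled over it, and then has 1 to 16 mm left to the fence.
- tape: Tape measure, black, 62 x 40 x 62 mm, standing left of the tube's start. Leave alone. Origin: centre of its underside.
- spanner: Steel combination spanner, 200 mm long, 8 mm thick, lying behind the fence. Leave alone. Origin: its middle, on the table.
- square: Try square, 125 mm steel blade on a 100 mm dark stock, lying far left. Leave alone. Origin: near its middle, on the table.
- offcut: Short open piece of 60 mm tube, 45 mm high, standing on end on the left. Leave alone. Origin: centre of its underside.
- can: White spray can, 65 mm diameter, 155 mm high, standing on the left. Leave alone. Origin: centre of its underside.
- hammer: Hammer with a wooden handle, 260 mm long, lying on the right. Leave alone. Origin: its middle, on the table.
- brush: Wire brush, 200 mm long, lying on the right. Leave alone. Origin: its middle, on the table.
Not all that is in view belongs to the job. Leave any brown or red look-alike of the tube alone.

How it is judged:
On the way, in this order (a step that is already met when the one before it is completed fails the run):
1. the tube lies in the jig, down on the table between the keeper bar and the fence (x of tube in the frame of jig between -0.0035 and 0.0035 m and height (world z) of tube below 0.0465 m), for 0.2 s.
2. the tube, still lying in the jig, has its left end against the end stop (all of step 1 and y of tube in the frame of jig between -0.003 and 0.003 m), for 0.2 s.
At the end, for the whole second after the job is handed in: The tube lies at rest on the table between keeper bar and fence, against the fence within 3.5 mm and parallel to it within 0.04 rad, with its left end at the end stop within 3 mm, and nothing touches it but the table and the jig (all of step 2 and angle between the y axis of tube and the y axis of jig, either way round below 0.04 rad and linear speed of tube below 0.01 m/s).
It fails at once if the hand pressed on the tube with more than 40 N (its thin wall dents) (contact force between the fingers and tube above 40 N).
It fails at once if the tube was pushed from the side or the end instead of being rolled from above, before it lay in the jig (contact force between the fingers and tube above 0.5 N and height (world z) of the grasp point below 0.085 m and x of tube in the frame of jig below -0.008 m).
It fails at once if the tube was let run: rolling faster than 0.15 m/s with no hand on it, before reaching the keeper bar (linear speed of tube above 0.15 m/s and contact force between the fingers and tube below 0.05 N and x of tube in the frame of jig below -0.038 m).
It fails at once if another thing on the table was moved by more than 30 mm (distance of any of tape, spanner, square, offcut, can, hammer, brush from where it was at the start of the episode above 0.03 m).
It also fails if it takes over 72 s, if anything falls off the work surface, if the arm or the gripper's body presses on something with over 40 N, if the wrist force passes 120 N, or if a joint passes its speed limit or range.

## Robot

A 7-joint arm with a two-finger parallel gripper is mounted at the origin on the work surface. World frame = base frame: x ahead of the robot, y to its left, z up, the work surface at z = 0. Lengths are in m, angles in rad, forces in N, time in s.
With the tool pointing down it reaches from about 0.35 to 0.9 m from the base axis. Payload 7.2 kg.
Tool frame: the origin (TCP) lies midway between the tips of the shut fingers; the grasp point (between the pads) lies 19 mm behind it; z points along the fingers, y is the direction in which the jaws open and shut (so a half turn about z gives the same grasp; the last joint's range is limited). The gripper opens to 85 mm and grips with 20 to 120 N. Pads are 22 mm wide; open, the fingers measure 114 mm over their backs; the gripper's body (76 mm by 85 mm) begins 54 mm behind the grasp point. The pads swing forward as they close: fully open they stand 13 mm farther back than shut.
Start: joints at [-1.312, 0.411, -0.013, 1.596, 0.006, 1.134, -0.082], TCP at [0.201, 0.592, 0.231] pointing down, gripper open.
Joint ranges: [-2.95, 2.95], [-0.29, 1.99], [-1.47, 1.44], [0.14, 2.54], [-1.03, 4.17], [0.13, 1.85], [-2.86, 2.86]. Speed limits (rad/s): [2.39, 2.39, 3.01, 3.01, 3.14, 3.14, 3.14].

## Interface

Orientations are given as a 3x3 rotation matrix whose columns are the frame's x, y, z axes.
In Python, from cell import env gives the robot as it stands. The module is installed in compiled form; this text tells all that it offers.
- The arm moves only by the tool send_rows, never from a script. Its argument "motion" is a list of rows, each an object of numbers: "tx", "ty", "tz": the shift along the world's x, y, z in m; "turn": the turn about the world's z in degrees; "gripper": the finger opening in m, from 0 to 0.0854. In form: [{"tx": .., "ty": .., "tz": .., "turn": .., "gripper": ..}, ...]. A call has 1 to 8 rows; each row shifts and turns the commanded pose from where the row before left it; what a row does not reach is not made up. A row lasts 1/12 s, in which the tool goes at most 41.7 mm and 7.16 degrees, less where a joint would pass 70% of its speed; a pose out of reach is approached as far as the arm can. A call is refused whole if a number of a shift passes 0.0417 or a number of a turn 7.16, either way. A call with a gripper value outside its range is refused whole. The fingers move at their own pace and stop on an object; "newtons" is the grip in N (left out, the last holds). Time passes only in rows, so rows that do not move let the fingers close. It gives the time, the measured TCP pose, the force and the opening at its end, in the units of the state.
- env.observe(): the state, without advancing time (a new reading comes with each control period).
- env.read_camera(name): name is "scene" or "top" or "wrist"; returns the picture (400x640x3 uint8, blue, green, red); there is no depth.
- env.get_calibration(name): a dict with "vertical_fov" (degrees; the focal length in pixels is half the picture's height over the tangent of half this angle, whatever the lens; pixels are square), "cx", "cy" (the principal point, pixels), "R" (3x3) and "t" (3): a world point X has camera coordinates R X + t. Camera axes: x right, y down, z forward; pixel columns grow to the right and rows downward; lengths in m; the calibration is good to about 2 mm. A picture is of the moment at which its call begins: read the wrist's pose just before it. get_calibration takes no time and is no camera call; for the wrist camera it gives the pose at the moment of the call.
- env.hand_in(): hands the job in, once; it reports no verdict.
The state is a dict: "clock": time; "joint_positions": joint angles; "qvel": joint speeds; "tau": joint torques, N m; "ee_pos": TCP position; "tool_rot": TCP orientation; "force": force on the tool from outside, world axes, zero at the start; "ft_torque": the same for the moment, N m; "gripper_width": finger opening in m.
Only numpy, scipy, OpenCV 4.12 (cv2) and the standard library are available. Lean on these libraries where they do the work, as an engineer would, in place of code of your own. Each camera call takes 0.05 s, during which the arm holds its last target.

## Working session

There is one attempt and no reset: what is moved stays moved. The work goes in short steps, Python scripts to look and compute and a tool call to move; the robot and the scene stay as the last step left them, time stands still between calls to the robot, and variables do not carry over. Pictures are saved under pics/ and viewed, and the job is handed in when it is done.

Besides the shell and the picture viewer there is one more tool, called as name(argument=value, ...), one argument or row to a line, values as JSON. send_rows: Moves the arm, as the interface text tells. Its arguments: {"type":"object","properties":{"motion":{"type":"array","items":{"type":"object","properties":{"tx":{"type":"number"},"ty":{"type":"number"},"tz":{"type":"number"},"turn":{"type":"number"},"gripper":{"type":"number"}}}},"newtons":{"type":"number"}},"required":["motion"]}

```bash
mkdir -p pics; cat > h.py <<'E'
import numpy as np, cv2
from cell import env
def cal(n):
    c=env.get_calibration(n); f=200/np.tan(np.radians(c["vertical_fov"])/2)
    return f,c["cx"],c["cy"],np.array(c["R"]),np.array(c["t"])
def ray(c,u,v):
    f,cx,cy,R,t=c
    d=R.T@np.array([(u-cx)/f,(v-cy)/f,1.]); return -R.T@t,d
def onz(c,u,v,z):
    o,d=ray(c,u,v); return o+d*(z-o[2])/d[2]
def proj(c,X):
    f,cx,cy,R,t=c; p=R@np.array(X)+t; return cx+f*p[0]/p[2],cy+f*p[1]/p[2]
E
python3 - <<'E'
from h import *
for n in ["scene","top"]:
    im=env.read_camera(n); cv2.imwrite(f"pics/{n}0.png",im)
    c=env.get_calibration(n); print(n,c)
s=env.observe(); print({k:np.round(s[k],3) for k in ["clock","ee_pos","force","gripper_width","tool_rot"]})
E
```

```text
scene {'vertical_fov': 46.65660621783457, 'cx': 319.6547621267906, 'cy': 197.82088882357556, 'R': array([[-0.86422294,  0.50289865,  0.01454846],
       [ 0.27585414,  0.49783722, -0.82223026],
       [-0.42074125, -0.706577  , -0.56896902]]), 't': array([ 0.47963979, -0.10412453,  1.55630371])}
top {'vertical_fov': 52.925725174432934, 'cx': 317.56787827470754, 'cy': 192.57932165469325, 'R': array([[ 0.02523879, -0.99956015, -0.01557259],
       [-0.99572301, -0.02375092, -0.08928375],
       [ 0.08887461,  0.0177594 , -0.99588448]]), 't': array([-0.01366595,  0.52844843,  1.14975904])}
{'clock': np.float64(0.1), 'ee_pos': array([0.201, 0.591, 0.231]), 'force': array([-0.781, -0.236,  0.494]), 'gripper_width': np.float64(0.085), 'tool_rot': array([[-0.947,  0.321, -0.   ],
       [ 0.321,  0.947, -0.001],
       [-0.   , -0.001, -1.   ]])}
```

View pics/scene0.png

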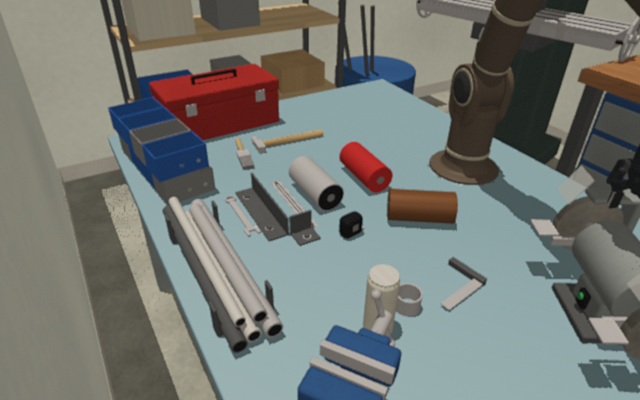

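View pics/top0.png

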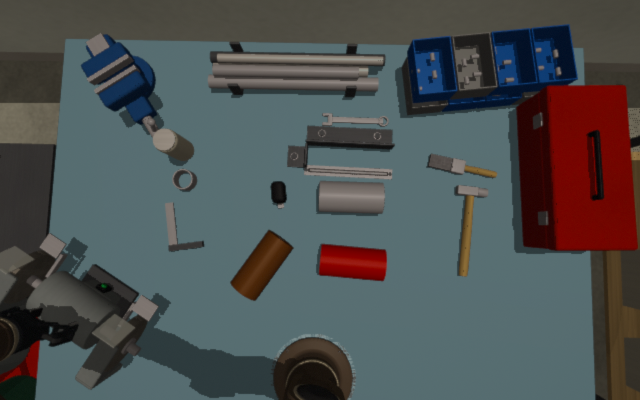

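Candidates in the top view: the grey steel tube (351,198), a red look-alike (352,262), a brown look-alike (262,265) and thin grey tubes in a rack (295,72). I choose the grey one at (351,198), since it lies beside the jig and has black plugs. I'll check it in a close crop.

```bash
python3 - <<'E'
from h import *
a=cv2.imread("pics/top0.png")[110:230,265:415]; cv2.imwrite("pics/topc.png",cv2.resize(a,None,fx=5,fy=5,interpolation=cv2.INTER_CUBIC))
a=cv2.imread("pics/scene0.png")[140:250,215:365]; cv2.imwrite("pics/scc.png",cv2.resize(a,None,fx=5,fy=5,interpolation=cv2.INTER_CUBIC))
E
```

```text
(no output)
```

View pics/topc.png

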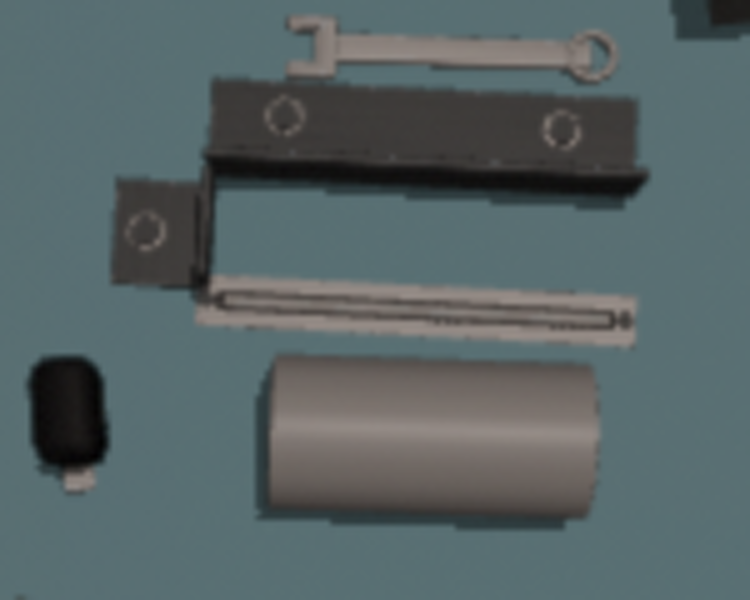

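View pics/scc.png

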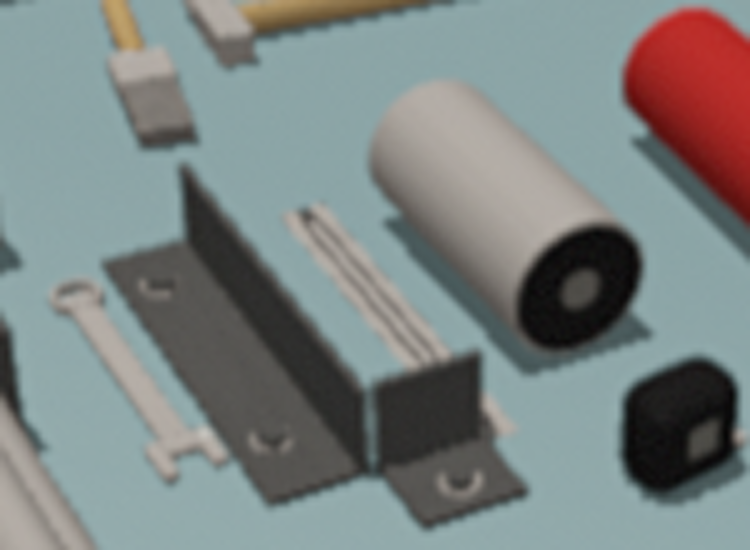

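The crop confirms it: a grey tube with black plugs, just short of the slotted keeper and the fence. Next I measure its position.

```bash
python3 - <<'E'
from h import *
t=cal("top"); s=cal("scene")
T=lambda x,y:(265+x/5-.4,110+y/5-.4); S=lambda x,y:(215+x/5-.4,140+y/5-.4)
def tri(p,q):
    o1,d1=ray(t,*p);o2,d2=ray(s,*q)
    A=np.c_[d1,-d2]; k=np.linalg.lstsq(A,o2-o1,rcond=None)[0]
    a=o1+d1*k[0];b=o2+d2*k[1]; return (a+b)/2,np.linalg.norm(a-b)
print("cam",ray(t,0,0)[0])
print("fence top L",onz(t,*T(207,160),.06),"R",onz(t,*T(648,175),.06))
print("scene fence top L",onz(s,*S(368,395),.06),"R",onz(s,*S(183,168),.06))
print("stop top near/far T",onz(t,*T(200,285),.06),"S near",onz(s,*S(478,356),.06),"far",onz(s,*S(377,390),.06))
print("keeper L",onz(t,*T(220,298),.0),"R",onz(t,*T(612,320),.0))
print("keeper S L",onz(s,*S(440,358),.0),"R",onz(s,*S(305,212),.0))
# tube
print("tube ridge ends T",onz(t,*T(273,430),.0889),onz(t,*T(598,440),.0889))
print("tube plug centre S (left end)",onz(s,*S(580,290),.0445))
for y in [360,435,512]: print(onz(t,*T(272,y),.0445 if y!=435 else .0889),onz(t,*T(597,y+5),.0445 if y!=435 else .0889))
E
```

```text
cam [ 0.42434878 -0.02152783  1.19199623]
fence top L [0.67106684 0.03546967 0.06      ] R [ 0.66787698 -0.21632075  0.06      ]
scene fence top L [0.67558853 0.04260617 0.06      ] R [ 0.67033238 -0.21135726  0.06      ]
stop top near/far T [0.59872502 0.03744638 0.06      ] S near [0.60876091 0.0404955  0.06      ] far [0.66952683 0.04104652 0.06      ]
keeper L [0.60037879 0.02836397 0.        ] R [ 0.59249992 -0.20595664  0.        ]
keeper S L [ 0.58879818 -0.03964898  0.        ] R [ 0.5891493  -0.21748633  0.        ]
tube ridge ends T [ 0.51454641 -0.00656283  0.0889    ] [ 0.51331513 -0.18518823  0.0889    ]
tube plug centre S (left end) [ 0.51686385 -0.00500679  0.0445    ]
[ 0.55852984 -0.00438108  0.0445    ] [ 0.56000906 -0.19075215  0.0445    ]
[ 0.51177071 -0.00608087  0.0889    ] [ 0.51330196 -0.18464042  0.0889    ]
[ 0.47119584 -0.00655844  0.0445    ] [ 0.47290382 -0.19166832  0.0445    ]
```

send_rows(
  motion=[
    {"tx": 0.016,"ty": -0.04,"tz": 0,"turn": -7},
    {"tx": 0.016,"ty": -0.04,"tz": 0,"turn": -7},
    {"tx": 0.016,"ty": -0.04,"tz": 0,"turn": -7},
    {"tx": 0.016,"ty": -0.04,"tz": 0,"turn": -7},
    {"tx": 0.016,"ty": -0.04,"tz": 0,"turn": -7},
    {"tx": 0.016,"ty": -0.04,"tz": 0,"turn": -7},
    {"tx": 0.016,"ty": -0.04,"tz": 0,"turn": -7},
    {"tx": 0.016,"ty": -0.04,"tz": 0,"turn": -7},
  ],
)

```text
invalid input
```

send_rows(
  motion=[
    {"tx": 0.02,"ty": -0.04,"tz": 0,"turn": -7},
    {"tx": 0.02,"ty": -0.04,"tz": 0,"turn": -7},
    {"tx": 0.02,"ty": -0.04,"tz": 0,"turn": -2.5},
    {"tx": 0.02,"ty": -0.04,"tz": 0},
    {"tx": 0.02,"ty": -0.04,"tz": 0},
    {"tx": 0.02,"ty": -0.04,"tz": 0},
    {"tx": 0.015,"ty": -0.04,"tz": 0},
    {"tx": 0.01,"ty": -0.04,"tz": 0},
  ],
)

```text
invalid input
```

send_rows(
  motion=[
    {"tx": 0.016,"ty": -0.04,"tz": 0,"turn": -7,"gripper": 0.03},
    {"tx": 0.016,"ty": -0.04,"tz": 0,"turn": -7,"gripper": 0.03},
    {"tx": 0.016,"ty": -0.04,"tz": 0,"turn": -7,"gripper": 0.03},
    {"tx": 0.016,"ty": -0.04,"tz": 0,"turn": -7,"gripper": 0.03},
  ],
)

```text
clock: 0.43
ee_pos: [0.2628, 0.4351, 0.2307]
tool_rot: [[-0.681, 0.732, -0.0], [0.732, 0.681, -0.001], [-0.0, -0.001, -1.0]]
force: [1.7, -0.2, 0.4]
gripper_width: 0.0389
```

send_rows(
  motion=[
    {"tx": 0.02,"ty": -0.04,"tz": 0,"turn": -7,"gripper": 0.02},
    {"tx": 0.02,"ty": -0.04,"tz": 0,"turn": -7,"gripper": 0.02},
    {"tx": 0.02,"ty": -0.04,"tz": 0,"turn": -7,"gripper": 0.02},
    {"tx": 0.02,"ty": -0.04,"tz": 0,"turn": -7,"gripper": 0.02},
    {"tx": 0.02,"ty": -0.04,"tz": 0,"turn": -7,"gripper": 0.02},
    {"tx": 0.02,"ty": -0.04,"tz": 0,"turn": -7,"gripper": 0.02},
    {"tx": 0.02,"ty": -0.04,"tz": 0,"turn": -3,"gripper": 0.02},
    {"tx": 0.02,"ty": -0.04,"tz": 0,"turn": 0,"gripper": 0.02},
  ],
)

```text
clock: 1.1
ee_pos: [0.4118, 0.137, 0.2314]
tool_rot: [[0.034, 0.999, 0.0], [0.999, -0.034, 0.0], [0.0, 0.0, -1.0]]
force: [1.4, 1.0, 0.3]
gripper_width: 0.0199
```

send_rows(
  motion=[
    {"tx": 0.015,"ty": -0.04,"tz": 0,"turn": 0,"gripper": 0.02},
    {"tx": 0.015,"ty": -0.04,"tz": 0,"turn": 0,"gripper": 0.02},
    {"tx": 0.015,"ty": -0.04,"tz": 0,"turn": 0,"gripper": 0.02},
    {"tx": 0.01,"ty": -0.04,"tz": 0,"turn": 0,"gripper": 0.02},
    {"tx": 0.01,"ty": -0.03,"tz": 0,"turn": 0,"gripper": 0.02},
    {"tx": 0,"ty": -0.014,"tz": 0,"turn": 0,"gripper": 0.02},
    {"tx": 0,"ty": 0,"tz": 0,"turn": 0,"gripper": 0.02},
  ],
)

```text
clock: 1.68
ee_pos: [0.4753, -0.0662, 0.2312]
tool_rot: [[0.036, 0.999, -0.0], [0.999, -0.036, -0.002], [-0.002, -0.0, -1.0]]
force: [0.3, 0.7, -0.3]
gripper_width: 0.02
```

```bash
python3 - <<'E'
from h import *
for n in ["wrist","scene"]:
    im=env.read_camera(n); cv2.imwrite(f"pics/{n}1.png",im)
s=env.observe(); print(s)
E
```

```text
{'clock': 1.7833, 'joint_positions': array([-0.53679896,  0.17171558,  0.6493645 ,  1.97051527, -0.12035551,
        1.03779516,  0.13543152]), 'qvel': array([-0.02865208, -0.00625126, -0.0240482 ,  0.00145956, -0.00335301,
        0.0009673 , -0.00488674]), 'tau': array([ 1.51366722e+00, -3.34999967e+01,  4.63451341e+00, -2.84419566e+01,
        1.85774253e-01, -3.15279351e-02,  1.49359452e-01]), 'ee_pos': array([ 0.47515455, -0.06205257,  0.23100475]), 'tool_rot': array([[ 3.14645835e-02,  9.99504567e-01, -7.74803565e-04],
       [ 9.99504857e-01, -3.14644609e-02,  1.69907263e-04],
       [ 1.45444309e-04, -7.79765988e-04, -9.99999685e-01]]), 'force': array([-0.2907771 ,  0.05316041, -0.20749244]), 'ft_torque': array([ 0.03900173,  0.05160935, -0.01097424]), 'gripper_width': 0.02028273518071183}
```

View pics/wrist1.png

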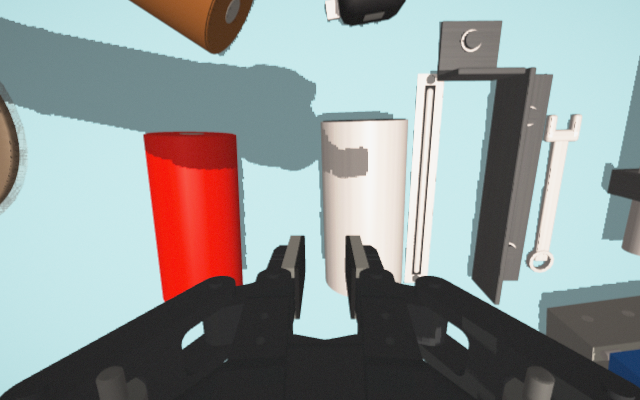

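View pics/scene1.png

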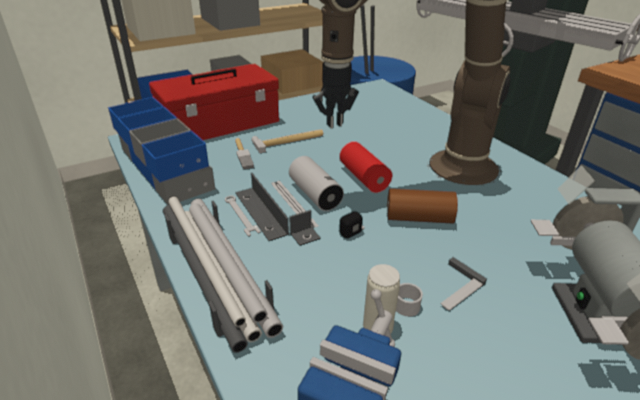

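```bash
python3 - <<'E'
from h import *
im=cv2.imread("pics/wrist1.png")[0:310,300:560]; cv2.imwrite("pics/w1c.png",cv2.resize(im,None,fx=1.9,fy=1.9,interpolation=cv2.INTER_CUBIC))
im=cv2.imread("pics/wrist1.png")[220:320,240:400]; cv2.imwrite("pics/w1d.png",cv2.resize(im,None,fx=5,fy=5,interpolation=cv2.INTER_CUBIC))
E
```

```text
(no output)
```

View pics/w1c.png

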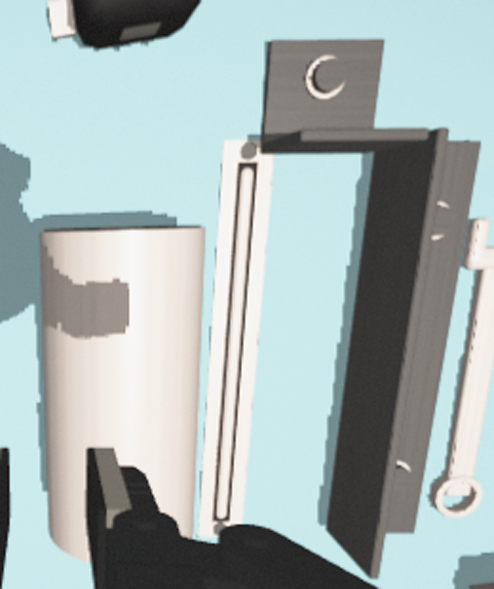

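View pics/w1d.png

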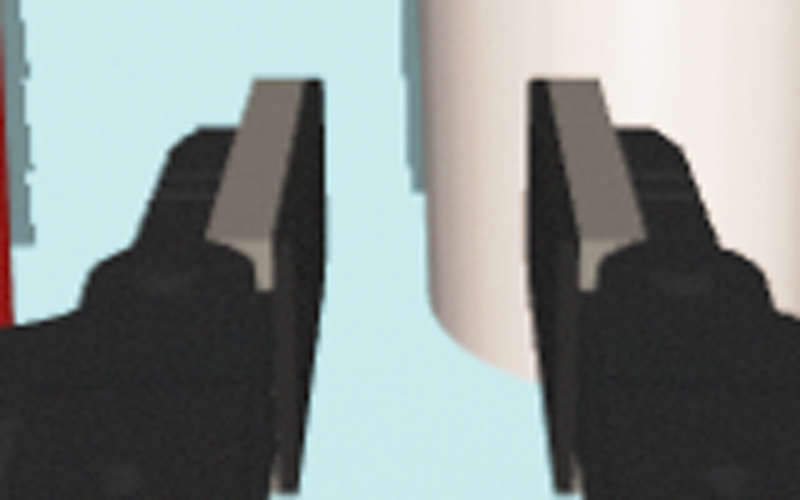

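```bash
python3 - <<'E'
from h import *
c=cal("wrist")
W=lambda x,y:(300+x/1.9,y/1.9)
a=onz(c,*W(248,165),0);b=onz(c,*W(222,520),0);print("keeper",a,b,(a-b)[0]/(a-b)[1])
a=onz(c,*W(432,135),.06);b=onz(c,*W(373,575),.06);print("fence",a,b,(a-b)[0]/(a-b)[1])
a=onz(c,*W(374,150),.0);b=onz(c,*W(328,528),.0);print("fence base",a,b,(a-b)[0]/(a-b)[1])
a=onz(c,*W(262,152),.06);b=onz(c,*W(428,150),.06);print("stop?",a,b)
l=[onz(c,*W(x,y),.0445) for x,y in [(43,260),(46,450),(204,260),(196,500)]];print("tube sides",np.round(l,4))
print("left end top",onz(c,*W(125,230),.0889))
print(env.observe()["ee_pos"], env.observe()["clock"])
E
```

```text
keeper [0.59695136 0.03272511 0.        ] [ 0.59198882 -0.20232051  0.        ] 0.021113124019408402
fence [0.66798773 0.03908054 0.06      ] [ 0.66637714 -0.20907617  0.06      ] 0.006490216821611385
fence base [0.67139161 0.03876451 0.        ] [ 0.66692831 -0.21088616  0.        ] 0.017878179739778316
stop? [0.58418206 0.03384657 0.06      ] [0.66695058 0.03213439 0.06      ]
tube sides [[ 0.4728 -0.0166  0.0445]
 [ 0.4708 -0.1282  0.0445]
 [ 0.5612 -0.0194  0.0445]
 [ 0.5616 -0.1638  0.0445]]
left end top [ 0.51215121 -0.00135616  0.0889    ]
[ 0.47515455 -0.06205257  0.23100475] 1.7833
```

send_rows(
  motion=[
    {"tx": 0.01,"ty": -0.012,"tz": -0.03,"turn": 0,"gripper": 0.02},
    {"tx": 0.015,"ty": -0.012,"tz": -0.03,"turn": 0,"gripper": 0.02},
    {"tx": 0,"ty": -0.01,"tz": -0.03,"turn": 0,"gripper": 0.02},
    {"tx": 0,"ty": 0,"tz": -0.02,"turn": 0,"gripper": 0.02},
    {"tx": 0,"ty": 0,"tz": -0.012,"turn": 0,"gripper": 0.02},
    {"tx": 0,"ty": 0,"tz": -0.005,"turn": 0,"gripper": 0.02},
    {"tx": 0,"ty": 0,"tz": 0,"turn": 0,"gripper": 0.02},
    {"tx": 0,"ty": 0,"tz": 0,"turn": 0,"gripper": 0.02},
  ],
  newtons=100,
)

```text
clock: 2.45
ee_pos: [0.5008, -0.095, 0.1047]
tool_rot: [[0.029, 1.0, 0.0], [1.0, -0.029, 0.0], [0.0, 0.0, -1.0]]
force: [-0.3, -0.2, -0.1]
gripper_width: 0.0198
```

```bash
python3 - <<'E'
from h import *
im=env.read_camera("wrist"); cv2.imwrite("pics/w2.png",im)
im=env.read_camera("scene")[90:240,200:400]; cv2.imwrite("pics/s2.png",cv2.resize(im,None,fx=4,fy=4,interpolation=cv2.INTER_CUBIC))
s=env.observe(); print(s["ee_pos"],s["force"])
E
```

```text
[ 0.50128145 -0.09542887  0.10531836] [-0.26065002 -0.83857537 -0.87331107]
```

View pics/w2.png

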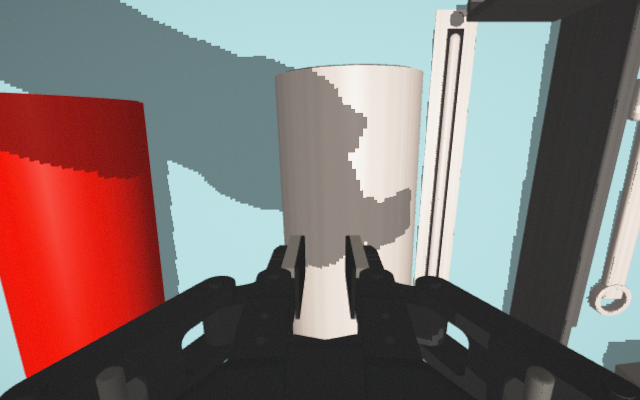

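View pics/s2.png

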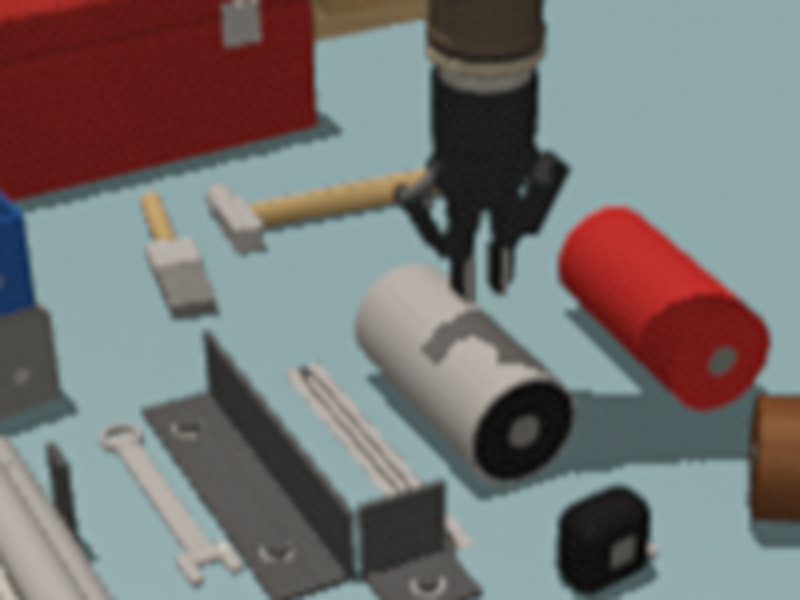

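The wrist view shows the fingers over the near-right half of the tube (pads at about (295,240) and (355,240)). The front finger is above the tube top, as planned. I set it down slowly.

send_rows(
  motion=[
    {"tx": 0,"ty": 0,"tz": -0.003,"turn": 0,"gripper": 0.02},
    {"tx": 0,"ty": 0,"tz": -0.003,"turn": 0,"gripper": 0.02},
    {"tx": 0,"ty": 0,"tz": -0.003,"turn": 0,"gripper": 0.02},
    {"tx": 0,"ty": 0,"tz": -0.001,"turn": 0,"gripper": 0.02},
    {"tx": 0,"ty": 0,"tz": -0.001,"turn": 0,"gripper": 0.02},
  ],
)

```text
clock: 2.97
ee_pos: [0.5004, -0.096, 0.0931]
tool_rot: [[0.03, 1.0, -0.0], [1.0, -0.03, 0.0], [-0.0, -0.0, -1.0]]
force: [0.2, -0.1, 1.0]
gripper_width: 0.0201
```

send_rows(
  motion=[
    {"tx": 0,"ty": 0,"tz": -0.001,"turn": 0,"gripper": 0.02},
    {"tx": 0,"ty": 0,"tz": -0.001,"turn": 0,"gripper": 0.02},
  ],
)

```text
clock: 3.13
ee_pos: [0.5005, -0.0961, 0.0912]
tool_rot: [[0.03, 1.0, -0.0], [1.0, -0.03, -0.0], [-0.0, -0.0, -1.0]]
force: [-0.4, 0.6, 0.1]
gripper_width: 0.0199
```

send_rows(
  motion=[
    {"tx": 0,"ty": 0,"tz": -0.001,"turn": 0,"gripper": 0.02},
    {"tx": 0,"ty": 0,"tz": -0.001,"turn": 0,"gripper": 0.02},
  ],
)

```text
clock: 3.3
ee_pos: [0.5005, -0.096, 0.0892]
tool_rot: [[0.03, 1.0, 0.0], [1.0, -0.03, -0.0], [-0.0, 0.0, -1.0]]
force: [0.9, -0.9, 0.5]
gripper_width: 0.0199
```

send_rows(
  motion=[
    {"tx": 0,"ty": 0,"tz": -0.0005,"turn": 0,"gripper": 0.02},
    {"tx": 0,"ty": 0,"tz": -0.0005,"turn": 0,"gripper": 0.02},
  ],
)

```text
clock: 3.47
ee_pos: [0.5015, -0.0961, 0.0889]
tool_rot: [[0.03, 1.0, 0.002], [1.0, -0.03, 0.0], [0.0, 0.002, -1.0]]
force: [-0.5, 0.9, 10.9]
gripper_width: 0.0203
```

send_rows(
  motion=[
    {"tx": 0,"ty": 0,"tz": -0.0005,"turn": 0,"gripper": 0.02},
    {"tx": 0,"ty": 0,"tz": -0.0005,"turn": 0,"gripper": 0.02},
  ],
)

```text
clock: 3.63
ee_pos: [0.5026, -0.0961, 0.0888]
tool_rot: [[0.03, 1.0, 0.004], [1.0, -0.03, 0.0], [0.0, 0.004, -1.0]]
force: [-0.3, 2.3, 17.7]
gripper_width: 0.0199
```

send_rows(
  motion=[
    {"tx": 0.003,"ty": 0,"tz": 0.0003,"turn": 0,"gripper": 0.02},
    {"tx": 0.003,"ty": 0,"tz": 0.0,"turn": 0,"gripper": 0.02},
  ],
)

```text
clock: 3.8
ee_pos: [0.5082, -0.0961, 0.089]
tool_rot: [[0.03, 1.0, 0.003], [1.0, -0.03, 0.0], [0.0, 0.003, -1.0]]
force: [0.0, 0.9, 9.9]
gripper_width: 0.0201
```

send_rows(
  motion=[
    {"tx": 0.003,"ty": 0,"tz": 0,"turn": 0,"gripper": 0.02},
    {"tx": 0.003,"ty": 0,"tz": 0,"turn": 0,"gripper": 0.02},
  ],
)

```text
clock: 3.97
ee_pos: [0.5143, -0.0962, 0.0889]
tool_rot: [[0.03, 1.0, 0.004], [1.0, -0.03, 0.0], [0.0, 0.004, -1.0]]
force: [-0.1, 0.5, 9.6]
gripper_width: 0.02
```

send_rows(
  motion=[
    {"tx": 0.003,"ty": 0,"tz": -0.0002,"turn": 0,"gripper": 0.02},
    {"tx": 0.003,"ty": 0,"tz": -0.0002,"turn": 0,"gripper": 0.02},
  ],
)

```text
clock: 4.13
ee_pos: [0.5205, -0.0962, 0.0886]
tool_rot: [[0.03, 1.0, 0.004], [1.0, -0.03, -0.0], [0.0, 0.004, -1.0]]
force: [-0.3, -0.5, 10.0]
gripper_width: 0.0203
```

send_rows(
  motion=[
    {"tx": 0.003,"ty": 0,"tz": -0.0003,"turn": 0,"gripper": 0.02},
    {"tx": 0.003,"ty": 0,"tz": -0.0003,"turn": 0,"gripper": 0.02},
  ],
)

```text
clock: 4.3
ee_pos: [0.5268, -0.0962, 0.0881]
tool_rot: [[0.03, 1.0, 0.004], [1.0, -0.03, -0.0], [0.0, 0.004, -1.0]]
force: [1.0, -0.2, 11.3]
gripper_width: 0.02
```

send_rows(
  motion=[
    {"tx": 0.003,"ty": 0,"tz": 0,"turn": 0,"gripper": 0.02},
    {"tx": 0.003,"ty": 0,"tz": 0.0001,"turn": 0,"gripper": 0.02},
  ],
)

```text
clock: 4.47
ee_pos: [0.5321, -0.0963, 0.0878]
tool_rot: [[0.03, 1.0, 0.003], [1.0, -0.03, -0.0], [-0.0, 0.003, -1.0]]
force: [0.3, -0.8, 6.9]
gripper_width: 0.0199
```

send_rows(
  motion=[
    {"tx": 0.003,"ty": 0,"tz": 0.0002,"turn": 0,"gripper": 0.02},
    {"tx": 0.003,"ty": 0,"tz": 0.0002,"turn": 0,"gripper": 0.02},
  ],
)

```text
clock: 4.63
ee_pos: [0.5375, -0.0963, 0.0881]
tool_rot: [[0.03, 1.0, 0.002], [1.0, -0.03, -0.0], [0.0, 0.002, -1.0]]
force: [-0.9, 0.3, 9.3]
gripper_width: 0.0201
```

send_rows(
  motion=[
    {"tx": 0.003,"ty": 0,"tz": 0.0002,"turn": 0,"gripper": 0.02},
    {"tx": 0.003,"ty": 0,"tz": 0.0002,"turn": 0,"gripper": 0.02},
  ],
)

```text
clock: 4.8
ee_pos: [0.5436, -0.0964, 0.0886]
tool_rot: [[0.03, 1.0, 0.002], [1.0, -0.03, -0.0], [-0.0, 0.002, -1.0]]
force: [-1.1, 0.6, 9.4]
gripper_width: 0.0201
```

send_rows(
  motion=[
    {"tx": 0.003,"ty": 0,"tz": 0.0001,"turn": 0,"gripper": 0.02},
    {"tx": 0.003,"ty": 0,"tz": 0.0001,"turn": 0,"gripper": 0.02},
  ],
)

```text
clock: 4.97
ee_pos: [0.5498, -0.0964, 0.0889]
tool_rot: [[0.03, 1.0, 0.003], [1.0, -0.03, -0.0], [-0.0, 0.003, -1.0]]
force: [-0.1, -1.0, 8.5]
gripper_width: 0.0198
```

```bash
python3 - <<'E'
from h import *
im=env.read_camera("top")[110:250,265:415]; cv2.imwrite("pics/t3.png",cv2.resize(im,None,fx=4,fy=4,interpolation=cv2.INTER_CUBIC))
im=env.read_camera("wrist"); cv2.imwrite("pics/w3.png",im)
s=env.observe(); print(s["ee_pos"],s["force"])
E
```

```text
[ 0.5502432  -0.09645709  0.08893071] [-0.80194794 -0.13048471 10.06687162]
```

View pics/w3.png

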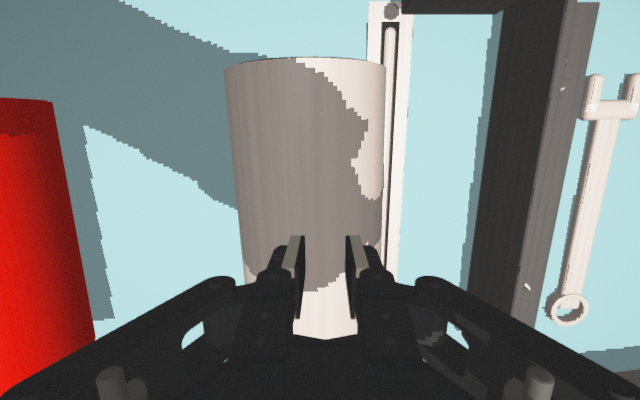

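View pics/t3.png

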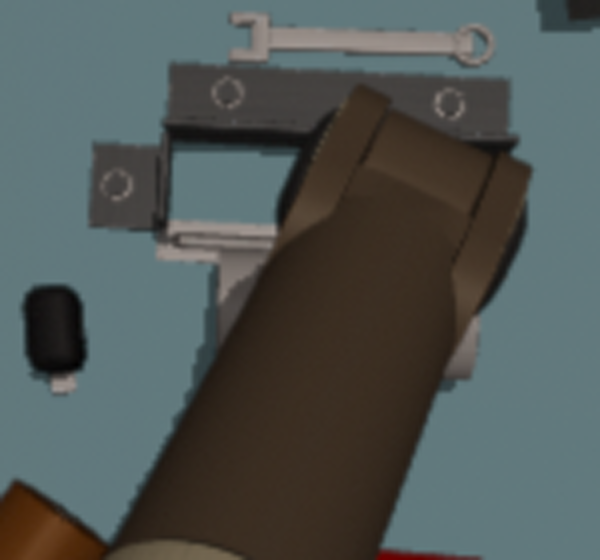

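```bash
python3 - <<'E'
from h import *
c=cal("wrist")
l=[onz(c,*p,.0445) for p in [(225,75),(386,75),(237,200),(383,200)]];print(np.round(l,4))
print(onz(c,390,40,0),onz(c,383,250,0))
E
```

```text
[[ 0.4955 -0.0067  0.0445]
 [ 0.5863 -0.0094  0.0445]
 [ 0.4946 -0.0797  0.0445]
 [ 0.5859 -0.0825  0.0445]]
[0.59702511 0.01801287 0.        ] [ 0.59509415 -0.13663601  0.        ]
```

send_rows(
  motion=[
    {"tx": 0,"ty": 0,"tz": 0.001,"turn": 0,"gripper": 0.02},
    {"tx": 0,"ty": 0,"tz": 0.001,"turn": 0,"gripper": 0.02},
    {"tx": 0,"ty": 0,"tz": 0.002,"turn": 0,"gripper": 0.02},
    {"tx": 0,"ty": 0,"tz": 0.004,"turn": 0,"gripper": 0.02},
    {"tx": -0.01,"ty": 0,"tz": 0.0,"turn": 0,"gripper": 0.02},
    {"tx": -0.01,"ty": 0,"tz": 0,"turn": 0,"gripper": 0.02},
    {"tx": -0.006,"ty": 0,"tz": 0,"turn": 0,"gripper": 0.02},
    {"tx": 0,"ty": 0,"tz": 0,"turn": 0,"gripper": 0.02},
  ],
)

```text
clock: 5.73
ee_pos: [0.5203, -0.0961, 0.0955]
tool_rot: [[0.031, 1.0, -0.002], [1.0, -0.031, 0.001], [0.001, -0.002, -1.0]]
force: [-0.4, -0.6, 0.0]
gripper_width: 0.0202
```

```bash
python3 - <<'E'
from h import *
im=env.read_camera("wrist"); cv2.imwrite("pics/w4.png",im)
s=env.observe(); print(s["ee_pos"],s["force"])
E
```

```text
[ 0.52143083 -0.0959208   0.09574017] [-0.2081593   0.10097529  0.37642267]
```

View pics/w4.png

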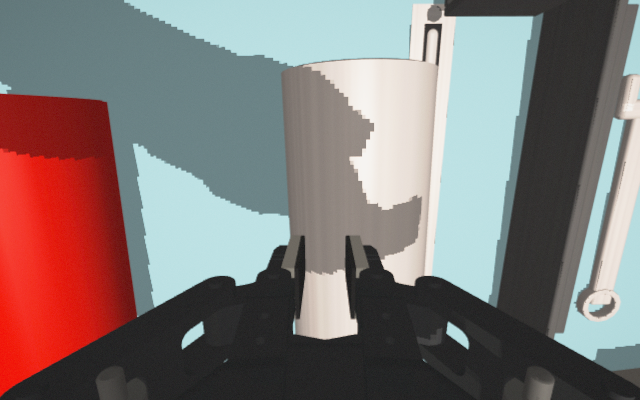

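```bash
python3 - <<'E'
from h import *
c=cal("wrist")
l=[onz(c,*p,.0445) for p in [(283,75),(437,75),(290,200),(428,200)]];print(np.round(l,4))
E
```

```text
[[ 0.4984 -0.0062  0.0445]
 [ 0.5884 -0.009   0.0445]
 [ 0.4979 -0.0819  0.0445]
 [ 0.5874 -0.0847  0.0445]]
```

send_rows(
  motion=[
    {"tx": 0.007,"ty": 0,"tz": -0.002,"turn": 0,"gripper": 0.02},
    {"tx": 0,"ty": 0,"tz": -0.002,"turn": 0,"gripper": 0.02},
    {"tx": 0,"ty": 0,"tz": -0.001,"turn": 0,"gripper": 0.02},
    {"tx": 0,"ty": 0,"tz": -0.001,"turn": 0,"gripper": 0.02},
    {"tx": 0,"ty": 0,"tz": -0.0005,"turn": 0,"gripper": 0.02},
    {"tx": 0,"ty": 0,"tz": -0.0005,"turn": 0,"gripper": 0.02},
    {"tx": 0,"ty": 0,"tz": -0.0003,"turn": 0,"gripper": 0.02},
    {"tx": 0,"ty": 0,"tz": -0.0003,"turn": 0,"gripper": 0.02},
  ],
)

```text
clock: 6.45
ee_pos: [0.5307, -0.096, 0.089]
tool_rot: [[0.03, 1.0, 0.002], [1.0, -0.03, 0.0], [0.0, 0.002, -1.0]]
force: [-0.2, 1.0, 10.0]
gripper_width: 0.0199
```

send_rows(
  motion=[
    {"tx": 0,"ty": 0,"tz": -0.0003,"turn": 0,"gripper": 0.02},
    {"tx": 0.001,"ty": 0,"tz": -0.0003,"turn": 0,"gripper": 0.02},
  ],
)

```text
clock: 6.62
ee_pos: [0.5321, -0.0961, 0.0889]
tool_rot: [[0.03, 1.0, 0.004], [1.0, -0.03, 0.0], [0.0, 0.004, -1.0]]
force: [0.8, 1.0, 12.5]
gripper_width: 0.0202
```

send_rows(
  motion=[
    {"tx": 0.003,"ty": 0,"tz": 0,"turn": 0,"gripper": 0.02},
    {"tx": 0.003,"ty": 0,"tz": 0,"turn": 0,"gripper": 0.02},
    {"tx": 0.003,"ty": 0,"tz": -0.0001,"turn": 0,"gripper": 0.02},
    {"tx": 0.003,"ty": 0,"tz": -0.0002,"turn": 0,"gripper": 0.02},
  ],
)

```text
clock: 6.95
ee_pos: [0.5442, -0.0962, 0.0884]
tool_rot: [[0.03, 1.0, 0.003], [1.0, -0.03, -0.0], [0.0, 0.003, -1.0]]
force: [0.6, 0.5, 8.4]
gripper_width: 0.0198
```

send_rows(
  motion=[
    {"tx": 0.003,"ty": 0,"tz": -0.0002,"turn": 0,"gripper": 0.02},
    {"tx": 0.003,"ty": 0,"tz": -0.0003,"turn": 0,"gripper": 0.02},
    {"tx": 0.003,"ty": 0,"tz": -0.0002,"turn": 0,"gripper": 0.02},
  ],
)

```text
clock: 7.2
ee_pos: [0.5531, -0.0963, 0.0877]
tool_rot: [[0.03, 1.0, 0.003], [1.0, -0.03, -0.0], [-0.0, 0.003, -1.0]]
force: [-0.2, 1.5, 12.2]
gripper_width: 0.0201
```

send_rows(
  motion=[
    {"tx": 0.003,"ty": 0,"tz": 0.0001,"turn": 0,"gripper": 0.02},
    {"tx": 0.003,"ty": 0,"tz": 0.0002,"turn": 0,"gripper": 0.02},
    {"tx": 0.003,"ty": 0,"tz": 0.0002,"turn": 0,"gripper": 0.02},
  ],
)

```text
clock: 7.45
ee_pos: [0.5618, -0.0963, 0.0884]
tool_rot: [[0.03, 1.0, 0.003], [1.0, -0.03, 0.0], [0.0, 0.003, -1.0]]
force: [-1.4, 0.9, 12.8]
gripper_width: 0.02
```

send_rows(
  motion=[
    {"tx": 0.003,"ty": 0,"tz": 0.0002,"turn": 0,"gripper": 0.02},
    {"tx": 0.003,"ty": 0,"tz": 0.0002,"turn": 0,"gripper": 0.02},
    {"tx": 0.002,"ty": 0,"tz": 0.0002,"turn": 0,"gripper": 0.02},
  ],
)

```text
clock: 7.7
ee_pos: [0.57, -0.0964, 0.0889]
tool_rot: [[0.03, 1.0, 0.003], [1.0, -0.03, -0.0], [-0.0, 0.003, -1.0]]
force: [-1.0, 0.8, 10.6]
gripper_width: 0.0199
```

send_rows(
  motion=[
    {"tx": 0.002,"ty": 0,"tz": 0.0001,"turn": 0,"gripper": 0.02},
    {"tx": 0.002,"ty": 0,"tz": 0,"turn": 0,"gripper": 0.02},
    {"tx": 0.002,"ty": 0,"tz": 0,"turn": 0,"gripper": 0.02},
  ],
)

```text
clock: 7.95
ee_pos: [0.5759, -0.0965, 0.0891]
tool_rot: [[0.03, 1.0, 0.003], [1.0, -0.03, -0.0], [-0.0, 0.003, -1.0]]
force: [-0.9, -0.1, 10.9]
gripper_width: 0.0195
```

send_rows(
  motion=[
    {"tx": 0.002,"ty": 0,"tz": 0,"turn": 0,"gripper": 0.02},
    {"tx": 0.002,"ty": 0,"tz": 0,"turn": 0,"gripper": 0.02},
  ],
)

```text
clock: 8.12
ee_pos: [0.5799, -0.0965, 0.0891]
tool_rot: [[0.03, 1.0, 0.003], [1.0, -0.03, -0.0], [-0.0, 0.003, -1.0]]
force: [-1.2, -1.0, 9.3]
gripper_width: 0.0199
```

```bash
python3 - <<'E'
from h import *
im=env.read_camera("wrist"); cv2.imwrite("pics/w5.png",im)
im=env.read_camera("scene")[90:240,200:400]; cv2.imwrite("pics/s5.png",cv2.resize(im,None,fx=4,fy=4,interpolation=cv2.INTER_CUBIC))
s=env.observe(); print(s["ee_pos"],s["force"])
E
```

```text
[ 0.5801466  -0.09645413  0.0890687 ] [ 0.14492452  0.48742106 10.63857197]
```

View pics/w5.png

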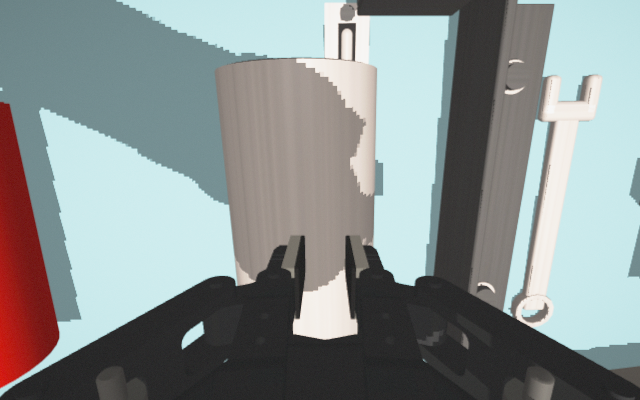

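View pics/s5.png

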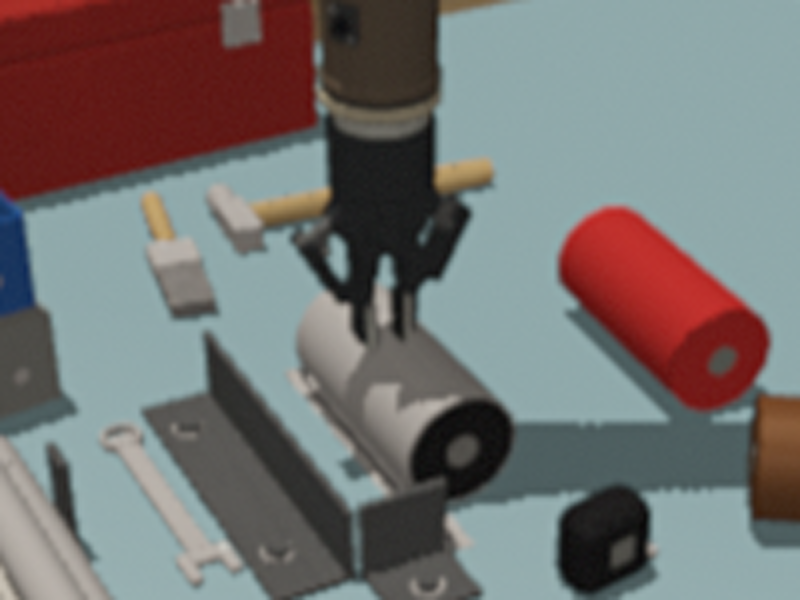

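```bash
python3 - <<'E'
from h import *
c=cal("wrist")
l=np.array([onz(c,*p,.0445) for p in [(217,75),(377,75),(230,200),(374,190)]]);print(np.round(l,4), (l[0]+l[1])/2)
print(onz(c,347,40,0))
E
```

```text
[[ 0.5209 -0.0065  0.0445]
 [ 0.6112 -0.0093  0.0445]
 [ 0.5202 -0.0796  0.0445]
 [ 0.6102 -0.076   0.0445]] [ 0.56600415 -0.00790256  0.0445    ]
[0.5977453  0.01890511 0.        ]
```

send_rows(
  motion=[
    {"tx": 0,"ty": 0,"tz": 0.001,"turn": 0,"gripper": 0.02},
    {"tx": 0,"ty": 0,"tz": 0.001,"turn": 0,"gripper": 0.02},
    {"tx": 0,"ty": 0,"tz": 0.002,"turn": 0,"gripper": 0.02},
    {"tx": 0,"ty": 0,"tz": 0.004,"turn": 0,"gripper": 0.02},
    {"tx": -0.01,"ty": 0,"tz": 0.0,"turn": 0,"gripper": 0.02},
    {"tx": -0.01,"ty": 0,"tz": 0,"turn": 0,"gripper": 0.02},
    {"tx": -0.008,"ty": 0,"tz": 0,"turn": 0,"gripper": 0.02},
    {"tx": 0,"ty": 0,"tz": 0,"turn": 0,"gripper": 0.02},
  ],
)

```text
clock: 8.88
ee_pos: [0.5479, -0.0962, 0.0955]
tool_rot: [[0.031, 1.0, -0.002], [1.0, -0.031, 0.001], [0.001, -0.002, -1.0]]
force: [-0.7, -0.3, 0.3]
gripper_width: 0.0202
```

```bash
python3 - <<'E'
from h import *
im=env.read_camera("wrist"); cv2.imwrite("pics/w6.png",im)
s=env.observe(); print(s["ee_pos"],s["force"])
c=cal("wrist"); g=im[85]; print([ (i,tuple(map(int,g[i]))) for i in range(255,460,3)])
E
```

```text
[ 0.54915307 -0.09598077  0.09570394] [ 0.06703097 -0.00617992 -0.29144434]
[(255, (135, 132, 109)), (258, (136, 133, 108)), (261, (135, 133, 110)), (264, (136, 134, 111)), (267, (137, 134, 110)), (270, (137, 134, 110)), (273, (136, 131, 108)), (276, (134, 132, 110)), (279, (108, 113, 121)), (282, (110, 114, 123)), (285, (112, 117, 125)), (288, (119, 124, 133)), (291, (119, 126, 135)), (294, (120, 126, 135)), (297, (121, 127, 136)), (300, (122, 128, 137)), (303, (117, 123, 131)), (306, (123, 130, 139)), (309, (124, 130, 140)), (312, (126, 133, 142)), (315, (124, 130, 139)), (318, (125, 131, 141)), (321, (128, 134, 144)), (324, (132, 139, 149)), (327, (127, 134, 145)), (330, (130, 136, 146)), (333, (129, 136, 145)), (336, (201, 212, 222)), (339, (224, 232, 239)), (342, (229, 235, 242)), (345, (228, 235, 241)), (348, (231, 236, 243)), (351, (234, 239, 244)), (354, (239, 242, 245)), (357, (240, 243, 246)), (360, (239, 243, 246)), (363, (236, 241, 245)), (366, (233, 238, 243)), (369, (231, 236, 242)), (372, (230, 236, 243)), (375, (229, 236, 242)), (378, (228, 235, 242)), (381, (228, 234, 241)), (384, (225, 233, 240)), (387, (225, 232, 240)), (390, (222, 230, 238)), (393, (224, 231, 239)), (396, (220, 228, 236)), (399, (221, 229, 237)), (402, (217, 225, 234)), (405, (216, 223, 232)), (408, (213, 221, 231)), (411, (213, 221, 231)), (414, (206, 217, 227)), (417, (201, 212, 223)), (420, (201, 212, 222)), (423, (194, 206, 218)), (426, (187, 198, 213)), (429, (176, 186, 200)), (432, (190, 192, 179)), (435, (227, 225, 189)), (438, (229, 227, 192)), (441, (227, 225, 188)), (444, (228, 226, 190)), (447, (228, 225, 190)), (450, (228, 225, 189)), (453, (227, 225, 188)), (456, (228, 225, 189)), (459, (228, 226, 189))]
```

send_rows(
  motion=[
    {"tx": 0.003,"ty": 0,"tz": -0.002,"turn": 0,"gripper": 0.02},
    {"tx": 0,"ty": 0,"tz": -0.002,"turn": 0,"gripper": 0.02},
    {"tx": 0,"ty": 0,"tz": -0.001,"turn": 0,"gripper": 0.02},
    {"tx": 0,"ty": 0,"tz": -0.001,"turn": 0,"gripper": 0.02},
    {"tx": 0,"ty": 0,"tz": -0.0005,"turn": 0,"gripper": 0.02},
    {"tx": 0,"ty": 0,"tz": -0.0005,"turn": 0,"gripper": 0.02},
    {"tx": 0,"ty": 0,"tz": -0.0003,"turn": 0,"gripper": 0.02},
    {"tx": 0,"ty": 0,"tz": -0.0003,"turn": 0,"gripper": 0.02},
  ],
)

```text
clock: 9.6
ee_pos: [0.5547, -0.096, 0.089]
tool_rot: [[0.03, 1.0, 0.002], [1.0, -0.03, 0.0], [0.0, 0.002, -1.0]]
force: [0.0, 0.8, 9.0]
gripper_width: 0.0202
```

send_rows(
  motion=[
    {"tx": 0,"ty": 0,"tz": -0.0003,"turn": 0,"gripper": 0.02},
    {"tx": 0.001,"ty": 0,"tz": -0.0003,"turn": 0,"gripper": 0.02},
  ],
)

```text
clock: 9.77
ee_pos: [0.5561, -0.0961, 0.0889]
tool_rot: [[0.03, 1.0, 0.003], [1.0, -0.03, 0.0], [0.0, 0.003, -1.0]]
force: [-0.3, 0.7, 13.1]
gripper_width: 0.0204
```

send_rows(
  motion=[
    {"tx": 0.002,"ty": 0,"tz": 0,"turn": 0,"gripper": 0.02},
    {"tx": 0.002,"ty": 0,"tz": 0,"turn": 0,"gripper": 0.02},
  ],
)

```text
clock: 9.93
ee_pos: [0.5602, -0.0961, 0.0889]
tool_rot: [[0.03, 1.0, 0.003], [1.0, -0.03, 0.0], [0.0, 0.003, -1.0]]
force: [-0.7, 0.8, 8.8]
gripper_width: 0.0196
```

send_rows(
  motion=[
    {"tx": 0.002,"ty": 0,"tz": -0.0001,"turn": 0,"gripper": 0.02},
    {"tx": 0.002,"ty": 0,"tz": -0.0001,"turn": 0,"gripper": 0.02},
  ],
)

```text
clock: 10.1
ee_pos: [0.5644, -0.0961, 0.0887]
tool_rot: [[0.03, 1.0, 0.004], [1.0, -0.03, 0.0], [0.0, 0.004, -1.0]]
force: [0.3, 1.4, 10.4]
gripper_width: 0.0202
```

send_rows(
  motion=[
    {"tx": 0.002,"ty": 0,"tz": -0.0001,"turn": 0,"gripper": 0.02},
    {"tx": 0.002,"ty": 0,"tz": -0.0001,"turn": 0,"gripper": 0.02},
  ],
)

```text
clock: 10.27
ee_pos: [0.5684, -0.0961, 0.0885]
tool_rot: [[0.03, 1.0, 0.004], [1.0, -0.03, -0.0], [0.0, 0.004, -1.0]]
force: [-0.2, 0.4, 8.8]
gripper_width: 0.0201
```

send_rows(
  motion=[
    {"tx": 0.002,"ty": 0,"tz": -0.0001,"turn": 0,"gripper": 0.02},
    {"tx": 0.002,"ty": 0,"tz": -0.0002,"turn": 0,"gripper": 0.02},
  ],
)

```text
clock: 10.43
ee_pos: [0.5724, -0.0962, 0.0882]
tool_rot: [[0.03, 1.0, 0.004], [1.0, -0.03, -0.0], [0.0, 0.004, -1.0]]
force: [0.8, 0.3, 10.5]
gripper_width: 0.0199
```

send_rows(
  motion=[
    {"tx": 0.002,"ty": 0,"tz": -0.0002,"turn": 0,"gripper": 0.02},
    {"tx": 0.002,"ty": 0,"tz": 0,"turn": 0,"gripper": 0.02},
  ],
)

```text
clock: 10.6
ee_pos: [0.5763, -0.0962, 0.0879]
tool_rot: [[0.03, 1.0, 0.004], [1.0, -0.03, -0.0], [-0.0, 0.004, -1.0]]
force: [1.0, 0.0, 7.3]
gripper_width: 0.0202
```

send_rows(
  motion=[
    {"tx": 0.002,"ty": 0,"tz": 0,"turn": 0,"gripper": 0.02},
    {"tx": 0.002,"ty": 0,"tz": 0.0001,"turn": 0,"gripper": 0.02},
  ],
)

```text
clock: 10.77
ee_pos: [0.5796, -0.0962, 0.0878]
tool_rot: [[0.03, 1.0, 0.002], [1.0, -0.03, 0.0], [0.0, 0.002, -1.0]]
force: [-2.2, 1.3, 10.7]
gripper_width: 0.0202
```

send_rows(
  motion=[
    {"tx": 0.002,"ty": 0,"tz": 0.0002,"turn": 0,"gripper": 0.02},
    {"tx": 0.002,"ty": 0,"tz": 0.0002,"turn": 0,"gripper": 0.02},
  ],
)

```text
clock: 10.93
ee_pos: [0.583, -0.0959, 0.0883]
tool_rot: [[0.03, 1.0, 0.001], [1.0, -0.03, 0.001], [0.001, 0.001, -1.0]]
force: [-3.2, 1.7, 13.8]
gripper_width: 0.0201
```

send_rows(
  motion=[
    {"tx": 0.002,"ty": 0,"tz": 0.0002,"turn": 0,"gripper": 0.02},
    {"tx": 0.002,"ty": 0,"tz": 0.0002,"turn": 0,"gripper": 0.02},
  ],
)

```text
clock: 11.1
ee_pos: [0.5868, -0.096, 0.089]
tool_rot: [[0.03, 1.0, 0.001], [1.0, -0.03, 0.001], [0.001, 0.001, -1.0]]
force: [-5.6, 2.0, 17.7]
gripper_width: 0.02
```

send_rows(
  motion=[
    {"tx": 0.002,"ty": 0,"tz": 0.0006,"turn": 0,"gripper": 0.02},
    {"tx": 0.002,"ty": 0,"tz": 0.0005,"turn": 0,"gripper": 0.02},
  ],
)

```text
clock: 11.27
ee_pos: [0.591, -0.096, 0.09]
tool_rot: [[0.03, 1.0, 0.001], [1.0, -0.03, 0.001], [0.001, 0.001, -1.0]]
force: [-2.9, 0.7, 11.5]
gripper_width: 0.02
```

send_rows(
  motion=[
    {"tx": 0.002,"ty": 0,"tz": 0.0004,"turn": 0,"gripper": 0.02},
    {"tx": 0.002,"ty": 0,"tz": 0.0004,"turn": 0,"gripper": 0.02},
  ],
)

```text
clock: 11.43
ee_pos: [0.5951, -0.0961, 0.0906]
tool_rot: [[0.03, 1.0, 0.001], [1.0, -0.03, 0.0], [0.0, 0.001, -1.0]]
force: [-1.2, -0.1, 9.2]
gripper_width: 0.02
```

send_rows(
  motion=[
    {"tx": 0.002,"ty": 0,"tz": 0.0002,"turn": 0,"gripper": 0.02},
    {"tx": 0.002,"ty": 0,"tz": 0.0002,"turn": 0,"gripper": 0.02},
  ],
)

```text
clock: 11.6
ee_pos: [0.5993, -0.0962, 0.091]
tool_rot: [[0.03, 1.0, 0.002], [1.0, -0.03, 0.0], [0.0, 0.002, -1.0]]
force: [-1.1, 0.9, 10.5]
gripper_width: 0.0203
```

send_rows(
  motion=[
    {"tx": 0.002,"ty": 0,"tz": 0.0002,"turn": 0,"gripper": 0.02},
    {"tx": 0.002,"ty": 0,"tz": 0.0001,"turn": 0,"gripper": 0.02},
  ],
)

```text
clock: 11.77
ee_pos: [0.6035, -0.0963, 0.0913]
tool_rot: [[0.03, 1.0, 0.002], [1.0, -0.03, -0.0], [0.0, 0.002, -1.0]]
force: [-1.7, 0.4, 9.3]
gripper_width: 0.0202
```

```bash
python3 - <<'E'
from h import *
im=env.read_camera("wrist"); cv2.imwrite("pics/w7.png",im)
s=env.observe(); print(s["ee_pos"],s["force"])
c=cal("wrist"); 
l=np.array([onz(c,*p,.047) for p in [(217,75),(377,75)]]);print(l)
E
```

```text
[ 0.60394396 -0.09630612  0.09132124] [0.34212729 0.63919639 8.0172438 ]
[[ 0.54465685 -0.00641905  0.047     ]
 [ 0.63485584 -0.00914266  0.047     ]]
```

View pics/w7.png

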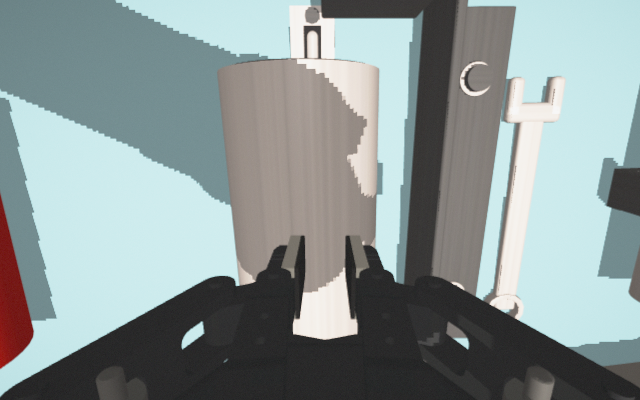

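send_rows(
  motion=[
    {"tx": 0.002,"ty": 0,"tz": 0,"turn": 0,"gripper": 0.02},
    {"tx": 0.002,"ty": 0,"tz": 0,"turn": 0,"gripper": 0.02},
  ],
)

```text
clock: 11.98
ee_pos: [0.6077, -0.0964, 0.0914]
tool_rot: [[0.03, 1.0, 0.002], [1.0, -0.03, -0.0], [-0.0, 0.002, -1.0]]
force: [0.4, -0.6, 9.4]
gripper_width: 0.0203
```

send_rows(
  motion=[
    {"tx": 0.002,"ty": 0,"tz": 0,"turn": 0,"gripper": 0.02},
    {"tx": 0.002,"ty": 0,"tz": 0,"turn": 0,"gripper": 0.02},
  ],
)

```text
clock: 12.15
ee_pos: [0.6118, -0.0965, 0.0914]
tool_rot: [[0.03, 1.0, 0.003], [1.0, -0.03, -0.0], [-0.0, 0.003, -1.0]]
force: [0.8, 0.4, 8.6]
gripper_width: 0.0201
```

send_rows(
  motion=[
    {"tx": 0.002,"ty": 0,"tz": 0,"turn": 0,"gripper": 0.02},
    {"tx": 0.002,"ty": 0,"tz": 0,"turn": 0,"gripper": 0.02},
  ],
)

```text
clock: 12.32
ee_pos: [0.6158, -0.0966, 0.0913]
tool_rot: [[0.03, 1.0, 0.003], [1.0, -0.03, -0.001], [-0.0, 0.003, -1.0]]
force: [0.9, -0.7, 6.5]
gripper_width: 0.0199
```

send_rows(
  motion=[
    {"tx": 0.002,"ty": 0,"tz": -0.0002,"turn": 0,"gripper": 0.02},
    {"tx": 0.002,"ty": 0,"tz": -0.0002,"turn": 0,"gripper": 0.02},
  ],
)

```text
clock: 12.48
ee_pos: [0.62, -0.0967, 0.091]
tool_rot: [[0.03, 1.0, 0.003], [1.0, -0.03, -0.001], [-0.001, 0.003, -1.0]]
force: [1.3, -1.2, 7.7]
gripper_width: 0.0201
```

send_rows(
  motion=[
    {"tx": 0.002,"ty": 0,"tz": -0.0002,"turn": 0,"gripper": 0.02},
    {"tx": 0.002,"ty": 0,"tz": -0.0003,"turn": 0,"gripper": 0.02},
  ],
)

```text
clock: 12.65
ee_pos: [0.6241, -0.0968, 0.0904]
tool_rot: [[0.03, 1.0, 0.003], [1.0, -0.03, -0.001], [-0.001, 0.003, -1.0]]
force: [2.3, -2.1, 6.5]
gripper_width: 0.02
```

```bash
python3 - <<'E'
from h import *
im=env.read_camera("wrist"); cv2.imwrite("pics/w8.png",im)
s=env.observe(); print(s["ee_pos"],s["force"])
c=cal("wrist")
for r in (75,85): print([ (i,tuple(map(int,im[r,i]))) for i in list(range(180,260,5))+list(range(350,400,3))])
E
```

```text
[ 0.62451584 -0.09678401  0.09044073] [ 2.93789575 -1.45942791  6.78965425]
[(180, (144, 141, 116)), (185, (146, 144, 117)), (190, (147, 144, 119)), (195, (144, 142, 116)), (200, (125, 131, 141)), (205, (131, 138, 148)), (210, (132, 138, 148)), (215, (136, 142, 151)), (220, (136, 142, 152)), (225, (139, 145, 158)), (230, (139, 145, 158)), (235, (141, 147, 159)), (240, (138, 145, 156)), (245, (138, 146, 157)), (250, (142, 147, 158)), (255, (146, 153, 163)), (350, (194, 205, 218)), (353, (184, 192, 208)), (356, (176, 184, 199)), (359, (153, 162, 173)), (362, (237, 236, 206)), (365, (237, 235, 205)), (368, (237, 235, 205)), (371, (238, 236, 206)), (374, (237, 236, 207)), (377, (237, 235, 206)), (380, (146, 143, 117)), (383, (147, 145, 119)), (386, (145, 143, 116)), (389, (93, 91, 80)), (392, (53, 53, 55)), (395, (55, 55, 55)), (398, (54, 56, 58))]
[(180, (145, 141, 116)), (185, (147, 143, 119)), (190, (145, 141, 115)), (195, (146, 142, 116)), (200, (122, 127, 137)), (205, (131, 136, 147)), (210, (134, 139, 150)), (215, (137, 142, 152)), (220, (136, 143, 154)), (225, (138, 145, 157)), (230, (139, 147, 157)), (235, (140, 145, 156)), (240, (142, 147, 158)), (245, (140, 149, 159)), (250, (139, 146, 156)), (255, (146, 153, 164)), (350, (195, 206, 218)), (353, (183, 192, 206)), (356, (175, 185, 199)), (359, (155, 163, 175)), (362, (238, 236, 206)), (365, (237, 235, 205)), (368, (237, 236, 205)), (371, (238, 236, 208)), (374, (238, 236, 206)), (377, (238, 236, 207)), (380, (146, 143, 116)), (383, (147, 144, 118)), (386, (146, 142, 116)), (389, (73, 72, 67)), (392, (52, 53, 55)), (395, (57, 55, 57)), (398, (55, 55, 58))]
```

View pics/w8.png

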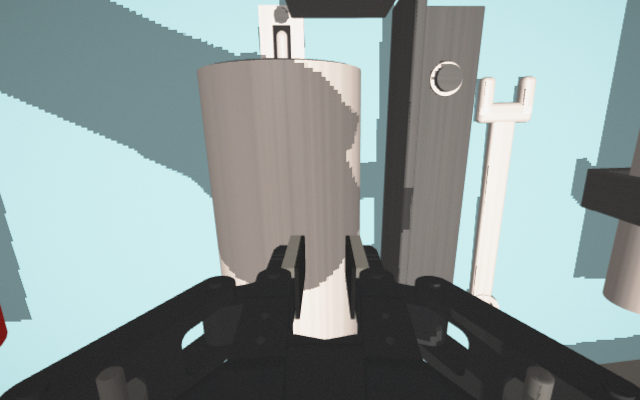

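```bash
python3 - <<'E'
from h import *
c=cal("wrist")
for r in (75,85):
    a=onz(c,198.5,r,.047);b=onz(c,360.5,r,.047); print((a+b)/2, (b-a)[0])
k=onz(c,282,40,0.0); print("keeper",k)
E
```

```text
[ 0.60066765 -0.0081064   0.047     ] 0.09080548950560263
[ 0.60030649 -0.01337838  0.047     ] 0.09152207667558854
keeper [0.59777737 0.02013145 0.        ]
```

send_rows(
  motion=[
    {"tx": 0.002,"ty": 0,"tz": -0.0003,"turn": 0,"gripper": 0.02},
  ],
)

```text
clock: 12.78
ee_pos: [0.626, -0.0968, 0.0902]
tool_rot: [[0.03, 1.0, 0.003], [1.0, -0.03, -0.001], [-0.001, 0.003, -1.0]]
force: [1.3, -2.0, 7.0]
gripper_width: 0.02
```

send_rows(
  motion=[
    {"tx": 0.002,"ty": 0,"tz": -0.0003,"turn": 0,"gripper": 0.02},
  ],
)

```text
clock: 12.87
ee_pos: [0.6281, -0.0969, 0.0899]
tool_rot: [[0.03, 1.0, 0.004], [1.0, -0.03, -0.001], [-0.001, 0.004, -1.0]]
force: [1.6, -2.0, 6.5]
gripper_width: 0.0201
```

send_rows(
  motion=[
    {"tx": 0.002,"ty": 0,"tz": -0.0003,"turn": 0,"gripper": 0.02},
    {"tx": 0.002,"ty": 0,"tz": -0.0003,"turn": 0,"gripper": 0.02},
  ],
)

```text
clock: 13.03
ee_pos: [0.6321, -0.0969, 0.0891]
tool_rot: [[0.03, 1.0, 0.003], [1.0, -0.03, -0.001], [-0.001, 0.003, -1.0]]
force: [1.9, -1.8, 3.9]
gripper_width: 0.0198
```

send_rows(
  motion=[
    {"tx": 0.001,"ty": 0,"tz": -0.0003,"turn": 0,"gripper": 0.02},
    {"tx": 0.001,"ty": 0,"tz": -0.0003,"turn": 0,"gripper": 0.02},
  ],
)

```text
clock: 13.2
ee_pos: [0.6341, -0.097, 0.0885]
tool_rot: [[0.03, 1.0, 0.003], [1.0, -0.03, -0.001], [-0.001, 0.003, -1.0]]
force: [3.6, -1.8, 6.0]
gripper_width: 0.0201
```

```bash
python3 - <<'E'
from h import *
im=env.read_camera("wrist"); cv2.imwrite("pics/w9.png",im)
s=env.observe(); print(s["ee_pos"],s["force"])
c=cal("wrist")
for r in (75,85,150):
  g=im[r].astype(int); sat=g[:,0]-g[:,2]   # bluish bg >0
  m=np.where(sat[150:420]<0)[0]+150; 
  runs=np.split(m,np.where(np.diff(m)>2)[0]+1); print(r,[(int(q[0]),int(q[-1])) for q in runs if len(q)>10])
print("keeper",onz(c,282,40,0.0))
E
```

```text
[ 0.63430543 -0.09698033  0.08847134] [ 4.02850913 -1.76541887  6.17558368]
75 [(187, 351), (376, 419)]
85 [(189, 351), (385, 419)]
150 [(197, 351), (373, 419)]
keeper [6.07787787e-01 1.94641721e-02 2.77555756e-17]
```

View pics/w9.png

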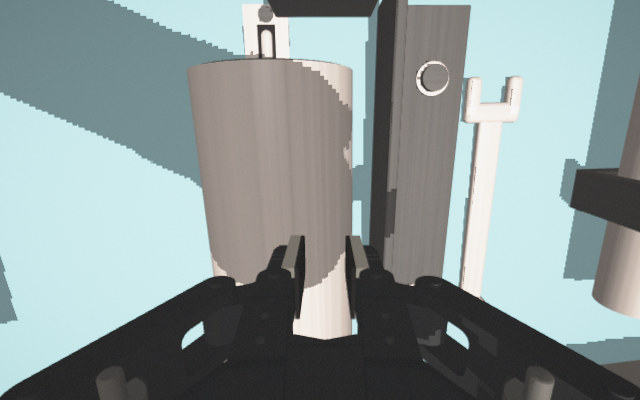

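send_rows(
  motion=[
    {"tx": 0,"ty": 0,"tz": 0.0004,"turn": 0,"gripper": 0.02},
    {"tx": 0,"ty": 0,"tz": 0.0004,"turn": 0,"gripper": 0.02},
    {"tx": 0,"ty": 0,"tz": 0.0004,"turn": 0,"gripper": 0.02},
  ],
)

```text
clock: 13.5
ee_pos: [0.6328, -0.0968, 0.0889]
tool_rot: [[0.031, 1.0, 0.001], [1.0, -0.031, -0.001], [-0.001, 0.001, -1.0]]
force: [2.3, -2.9, 3.2]
gripper_width: 0.0203
```

send_rows(
  motion=[
    {"tx": 0,"ty": 0,"tz": 0.0005,"turn": 0,"gripper": 0.02},
    {"tx": 0,"ty": 0,"tz": 0.0005,"turn": 0,"gripper": 0.02},
  ],
)

```text
clock: 13.67
ee_pos: [0.632, -0.0956, 0.0892]
tool_rot: [[0.03, 1.0, -0.001], [1.0, -0.03, 0.001], [0.0, -0.001, -1.0]]
force: [0.6, 0.0, 0.8]
gripper_width: 0.0201
```

```bash
cat >> h.py <<'E'
def tubew(im,rows=(75,85,110),z=.0445):
    c=cal("wrist"); out=[]
    for r in rows:
        g=im[r].astype(int); m=np.where((g[:,0]-g[:,2])[120:430]<-4)[0]+120
        q=max(np.split(m,np.where(np.diff(m)>3)[0]+1),key=len)
        a=onz(c,q[0]-.5,r,z);b=onz(c,q[-1]+.5,r,z); out.append((r,int(q[0]),int(q[-1]),np.round((a+b)/2,4).tolist(),round(float((b-a)[0]),4)))
    return out
E
python3 - <<'E'
from h import *
im=env.read_camera("wrist"); cv2.imwrite("pics/w10.png",im)
s=env.observe(); print(s["ee_pos"],s["force"]); print(tubew(im))
E
```

```text
[ 0.63188923 -0.09533854  0.0891658 ] [ 0.18520365  0.22944612 -0.55049931]
[(75, 192, 354, [0.6039, -0.0063, 0.0445], 0.0922), (85, 193, 354, [0.6037, -0.0116, 0.0445], 0.0923), (110, 196, 354, [0.6036, -0.0253, 0.0445], 0.0924)]
```

send_rows(
  motion=[
    {"tx": 0,"ty": 0,"tz": 0.001,"turn": 0,"gripper": 0.02},
    {"tx": 0,"ty": 0,"tz": 0.002,"turn": 0,"gripper": 0.02},
    {"tx": 0,"ty": 0,"tz": 0.003,"turn": 0,"gripper": 0.02},
  ],
)

```text
clock: 13.97
ee_pos: [0.6318, -0.0955, 0.0951]
tool_rot: [[0.03, 1.0, -0.002], [1.0, -0.03, 0.0], [0.0, -0.002, -1.0]]
force: [-0.3, -0.7, -0.5]
gripper_width: 0.0202
```

```bash

python3 - <<'E'
from h import *
im=env.read_camera("wrist"); cv2.imwrite("pics/w11.png",im)
s=env.observe(); print(s["ee_pos"],s["force"]); print(tubew(im)); print(onz(cal("wrist"),267,40,0))
E
```

```text
[ 0.63238754 -0.09579656  0.0960356 ] [ 0.32071612 -0.73371088  0.24758591]
[(75, 232, 388, [0.6251, -0.0065, 0.0445], 0.092), (85, 233, 388, [0.6251, -0.0121, 0.0445], 0.0921), (110, 235, 387, [0.6248, -0.0262, 0.0445], 0.0921)]
[ 5.94042116e-01  2.28720753e-02 -2.77555756e-17]
```

View pics/w11.png

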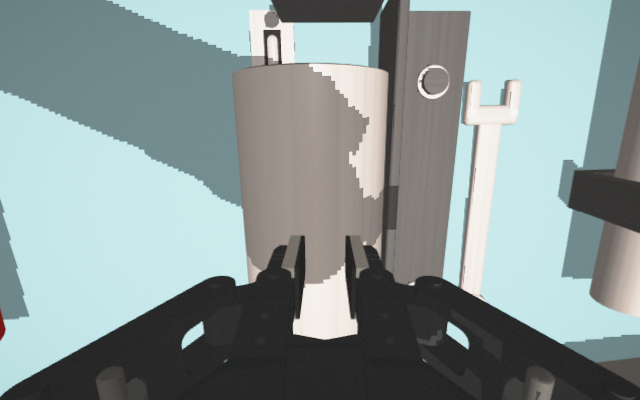

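send_rows(
  motion=[
    {"tx": -0.008,"ty": 0,"tz": 0,"turn": 0,"gripper": 0.02},
    {"tx": -0.008,"ty": 0,"tz": -0.001,"turn": 0,"gripper": 0.02},
    {"tx": -0.002,"ty": 0,"tz": -0.002,"turn": 0,"gripper": 0.02},
    {"tx": 0,"ty": 0,"tz": -0.002,"turn": 0,"gripper": 0.02},
    {"tx": 0,"ty": 0,"tz": -0.001,"turn": 0,"gripper": 0.02},
  ],
)

```text
clock: 14.43
ee_pos: [0.6142, -0.0959, 0.0893]
tool_rot: [[0.03, 1.0, -0.0], [1.0, -0.03, 0.0], [0.0, -0.0, -1.0]]
force: [1.5, 0.8, -1.0]
gripper_width: 0.0195
```

```bash

python3 - <<'E'
from h import *
im=env.read_camera("wrist"); cv2.imwrite("pics/w12.png",im)
s=env.observe(); print(s["ee_pos"],s["force"]); print(tubew(im))
E
```

```text
[ 0.61437396 -0.09587507  0.08922651] [ 0.07070287 -1.150039   -0.37044311]
[(75, 263, 423, [0.626, -0.008, 0.0445], 0.091), (85, 263, 422, [0.6256, -0.0133, 0.0445], 0.0911), (110, 265, 421, [0.6257, -0.027, 0.0445], 0.0912)]
```

Tube at x≈0.6255, which looks seated. I press lightly and push on to make sure it touches the fence.

send_rows(
  motion=[
    {"tx": 0,"ty": 0,"tz": -0.0005,"turn": 0,"gripper": 0.02},
    {"tx": 0,"ty": 0,"tz": -0.0004,"turn": 0,"gripper": 0.02},
    {"tx": 0,"ty": 0,"tz": -0.0003,"turn": 0,"gripper": 0.02},
  ],
)

```text
clock: 14.73
ee_pos: [0.6149, -0.0959, 0.089]
tool_rot: [[0.03, 1.0, 0.001], [1.0, -0.03, 0.0], [0.0, 0.001, -1.0]]
force: [-2.8, 1.4, 8.8]
gripper_width: 0.0198
```

send_rows(
  motion=[
    {"tx": 0.001,"ty": 0,"tz": -0.0003,"turn": 0,"gripper": 0.02},
    {"tx": 0.001,"ty": 0,"tz": 0,"turn": 0,"gripper": 0.02},
    {"tx": 0.001,"ty": 0,"tz": 0,"turn": 0,"gripper": 0.02},
  ],
)

```text
clock: 14.98
ee_pos: [0.6166, -0.096, 0.0889]
tool_rot: [[0.03, 1.0, -0.002], [1.0, -0.03, 0.001], [0.001, -0.002, -1.0]]
force: [-6.1, 1.2, 12.7]
gripper_width: 0.0201
```

send_rows(
  motion=[
    {"tx": -0.001,"ty": 0.001,"tz": 0,"turn": 0,"gripper": 0.02},
    {"tx": 0,"ty": 0.002,"tz": 0,"turn": 0,"gripper": 0.02},
    {"tx": 0,"ty": 0.002,"tz": 0,"turn": 0,"gripper": 0.02},
  ],
)

```text
clock: 15.23
ee_pos: [0.6172, -0.0926, 0.089]
tool_rot: [[0.031, 1.0, 0.002], [1.0, -0.031, -0.002], [-0.002, 0.002, -1.0]]
force: [-0.0, -2.8, 6.0]
gripper_width: 0.0197
```

send_rows(
  motion=[
    {"tx": 0,"ty": 0.002,"tz": 0,"turn": 0,"gripper": 0.02},
    {"tx": 0,"ty": 0.002,"tz": 0,"turn": 0,"gripper": 0.02},
    {"tx": 0,"ty": 0.002,"tz": 0,"turn": 0,"gripper": 0.02},
  ],
)

```text
clock: 15.48
ee_pos: [0.6175, -0.0863, 0.0889]
tool_rot: [[0.031, 1.0, 0.002], [1.0, -0.031, -0.002], [-0.002, 0.002, -1.0]]
force: [0.9, -3.2, 5.3]
gripper_width: 0.0196
```

```bash

python3 - <<'E'
from h import *
im=env.read_camera("wrist"); cv2.imwrite("pics/w13.png",im)
s=env.observe(); print(s["ee_pos"],s["force"]); print(tubew(im))
c=cal("wrist"); g=im[40:90,335].astype(int); print([(40+i,tuple(map(int,p))) for i,p in enumerate(g[::2])][:0])
E
```

```text
[ 0.61754437 -0.0858454   0.08889994] [ 0.28876292 -3.33723514  6.2397161 ]
[(75, 271, 313, [0.6006, 0.0027, 0.0445], 0.0242), (85, 272, 415, [0.6295, -0.0035, 0.0445], 0.0818), (110, 260, 417, [0.6264, -0.017, 0.0445], 0.0916)]
[]
```

View pics/w13.png

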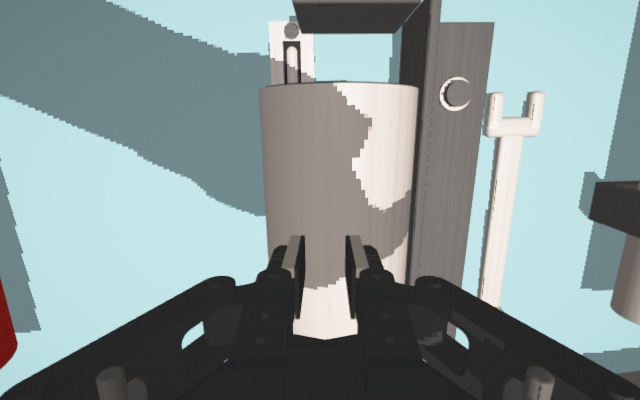

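send_rows(
  motion=[
    {"tx": 0,"ty": 0,"tz": -0.0005,"turn": 0,"gripper": 0.02},
    {"tx": 0,"ty": 0,"tz": -0.0005,"turn": 0,"gripper": 0.02},
    {"tx": 0,"ty": 0.001,"tz": -0.0004,"turn": 0,"gripper": 0.02},
  ],
)

```text
clock: 15.78
ee_pos: [0.6179, -0.0858, 0.0886]
tool_rot: [[0.031, 1.0, 0.003], [1.0, -0.031, -0.002], [-0.002, 0.003, -1.0]]
force: [-3.5, -5.1, 16.7]
gripper_width: 0.0202
```

send_rows(
  motion=[
    {"tx": 0,"ty": 0.002,"tz": -0.0002,"turn": 0,"gripper": 0.02},
    {"tx": 0,"ty": 0.002,"tz": 0,"turn": 0,"gripper": 0.02},
    {"tx": 0,"ty": 0.002,"tz": 0,"turn": 0,"gripper": 0.02},
  ],
)

```text
clock: 16.03
ee_pos: [0.6186, -0.0812, 0.0887]
tool_rot: [[0.032, 0.999, 0.005], [0.999, -0.032, -0.003], [-0.003, 0.005, -1.0]]
force: [0.2, -7.0, 11.7]
gripper_width: 0.0202
```

send_rows(
  motion=[
    {"tx": 0,"ty": 0.002,"tz": 0,"turn": 0,"gripper": 0.02},
    {"tx": 0,"ty": 0.002,"tz": 0,"turn": 0,"gripper": 0.02},
    {"tx": 0,"ty": 0.002,"tz": 0,"turn": 0,"gripper": 0.02},
  ],
)

```text
clock: 16.28
ee_pos: [0.6187, -0.0752, 0.0886]
tool_rot: [[0.032, 0.999, 0.005], [0.999, -0.032, -0.003], [-0.003, 0.006, -1.0]]
force: [0.5, -6.9, 11.7]
gripper_width: 0.0198
```

```bash

python3 - <<'E'
from h import *
im=env.read_camera("wrist"); cv2.imwrite("pics/w14.png",im)
s=env.observe(); print(s["ee_pos"],s["force"]); print(tubew(im,(110,130)))
E
```

```text
[ 0.6187895  -0.07459639  0.0886119 ] [ 0.6418616  -6.77326707 11.68710367]
[(110, 263, 415, [0.6282, -0.0059, 0.0445], 0.0885), (130, 259, 413, [0.6262, -0.0171, 0.0445], 0.0912)]
```

View pics/w14.png

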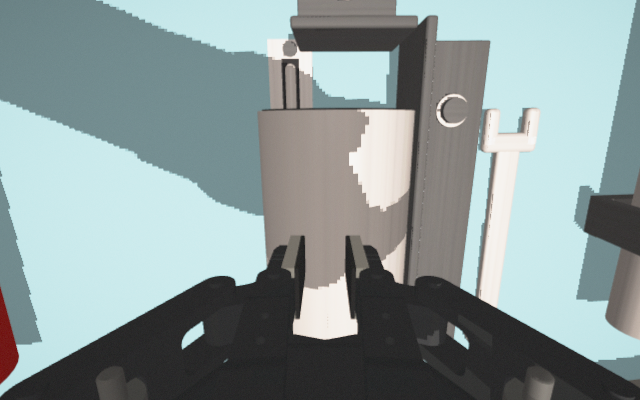

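Dragging from above only slides the hand. At 12 N the tube stayed put (hand friction coefficient about 0.58, table grip higher). The tube already lies in the jig, so I'll lift off and slide it gently from its right end.

send_rows(
  motion=[
    {"tx": 0,"ty": 0,"tz": 0.001,"turn": 0,"gripper": 0.02},
    {"tx": 0,"ty": 0,"tz": 0.001,"turn": 0,"gripper": 0.02},
    {"tx": 0,"ty": 0,"tz": 0.006,"turn": 0,"gripper": 0.02},
    {"tx": 0,"ty": 0,"tz": 0.015,"turn": 0,"gripper": 0.0},
    {"tx": 0,"ty": 0,"tz": 0.02,"turn": 0,"gripper": 0.0},
    {"tx": 0.003,"ty": -0.03,"tz": 0,"turn": 0,"gripper": 0.0},
    {"tx": 0.003,"ty": -0.04,"tz": 0,"turn": 0,"gripper": 0.0},
    {"tx": 0,"ty": -0.04,"tz": 0,"turn": 0,"gripper": 0.0},
  ],
  newtons=40,
)

```text
clock: 17.0
ee_pos: [0.6235, -0.1805, 0.1298]
tool_rot: [[0.025, 1.0, 0.001], [1.0, -0.025, 0.001], [0.001, 0.0, -1.0]]
force: [0.1, -0.1, 0.5]
gripper_width: 0.0002
```

send_rows(
  motion=[
    {"tx": 0,"ty": -0.035,"tz": 0,"turn": 0,"gripper": 0.0},
    {"tx": 0,"ty": -0.01,"tz": 0,"turn": 0,"gripper": 0.0},
    {"tx": 0,"ty": 0,"tz": 0,"turn": 0,"gripper": 0.0},
    {"tx": 0,"ty": 0,"tz": 0,"turn": 0,"gripper": 0.0},
  ],
)

```text
clock: 17.33
ee_pos: [0.6222, -0.2267, 0.1291]
tool_rot: [[0.031, 1.0, -0.001], [1.0, -0.031, 0.001], [0.001, -0.001, -1.0]]
force: [0.2, 0.8, -0.5]
gripper_width: 0.0003
```

```bash

python3 - <<'E'
from h import *
im=env.read_camera("wrist"); cv2.imwrite("pics/w15.png",im)
im=env.read_camera("top")[90:250,265:425]; cv2.imwrite("pics/t15.png",cv2.resize(im,None,fx=3.7,fy=3.7,interpolation=cv2.INTER_CUBIC))
s=env.observe(); print(s["ee_pos"],s["force"])
E
```

```text
[ 0.62290205 -0.22447886  0.12909238] [ 0.06938961  1.19612024 -1.00060323]
```

View pics/w15.png

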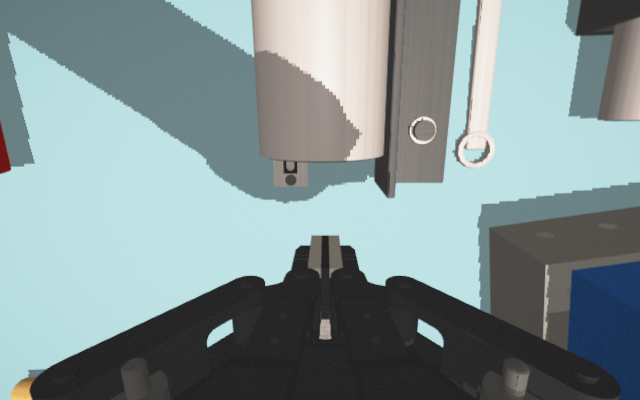

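View pics/t15.png

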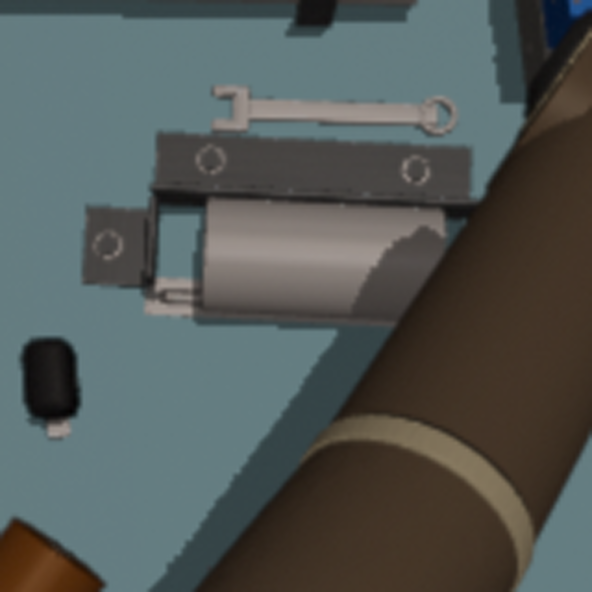

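send_rows(
  motion=[
    {"tx": 0,"ty": 0,"tz": -0.02,"turn": 0,"gripper": 0.0},
    {"tx": 0,"ty": 0,"tz": -0.025,"turn": 0,"gripper": 0.0},
    {"tx": 0,"ty": 0,"tz": -0.02,"turn": 0,"gripper": 0.0},
    {"tx": 0,"ty": 0.003,"tz": -0.01,"turn": 0,"gripper": 0.0},
    {"tx": 0,"ty": 0.005,"tz": -0.004,"turn": 0,"gripper": 0.0},
    {"tx": 0,"ty": 0.003,"tz": 0,"turn": 0,"gripper": 0.0},
  ],
)

```text
clock: 17.93
ee_pos: [0.6225, -0.2137, 0.0498]
tool_rot: [[0.028, 1.0, -0.001], [1.0, -0.028, 0.001], [0.001, -0.001, -1.0]]
force: [0.7, 0.0, 0.1]
gripper_width: 0.0001
```

```bash

python3 - <<'E'
from h import *
im=env.read_camera("wrist"); cv2.imwrite("pics/w16.png",im)
s=env.observe(); print(s["ee_pos"],s["force"])
E
```

```text
[ 0.62316287 -0.21350454  0.05073081] [0.38222009 0.42806735 0.36574157]
```

View pics/w16.png

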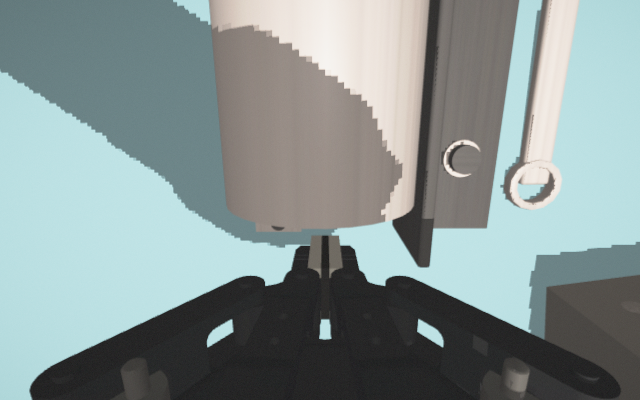

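send_rows(
  motion=[
    {"tx": 0,"ty": 0.003,"tz": 0,"turn": 0,"gripper": 0.0},
    {"tx": 0,"ty": 0.003,"tz": 0,"turn": 0,"gripper": 0.0},
    {"tx": 0,"ty": 0.002,"tz": 0,"turn": 0,"gripper": 0.0},
    {"tx": 0,"ty": 0.002,"tz": 0,"turn": 0,"gripper": 0.0},
  ],
)

```text
clock: 18.32
ee_pos: [0.623, -0.2058, 0.0513]
tool_rot: [[0.03, 1.0, 0.001], [1.0, -0.03, -0.0], [-0.0, 0.001, -1.0]]
force: [1.4, -0.0, -0.1]
gripper_width: -0.0
```

send_rows(
  motion=[
    {"tx": 0,"ty": 0.002,"tz": 0,"turn": 0,"gripper": 0.0},
    {"tx": 0,"ty": 0.002,"tz": 0,"turn": 0,"gripper": 0.0},
    {"tx": 0,"ty": 0.002,"tz": 0,"turn": 0,"gripper": 0.0},
  ],
)

```text
clock: 18.57
ee_pos: [0.6225, -0.1999, 0.0506]
tool_rot: [[0.03, 1.0, 0.0], [1.0, -0.03, -0.0], [-0.0, 0.0, -1.0]]
force: [-0.2, -0.7, 0.5]
gripper_width: -0.0003
```

send_rows(
  motion=[
    {"tx": 0,"ty": 0.002,"tz": 0,"turn": 0,"gripper": 0.0},
    {"tx": 0,"ty": 0.002,"tz": 0,"turn": 0,"gripper": 0.0},
    {"tx": 0,"ty": 0.002,"tz": 0,"turn": 0,"gripper": 0.0},
  ],
)

```text
clock: 18.82
ee_pos: [0.6223, -0.1952, 0.0505]
tool_rot: [[0.031, 1.0, 0.0], [1.0, -0.031, -0.002], [-0.002, 0.0, -1.0]]
force: [-0.3, -4.2, 0.0]
gripper_width: -0.0002
```

Contact on the end with about 4 N. I keep pushing slowly.

send_rows(
  motion=[
    {"tx": 0,"ty": 0.002,"tz": 0,"turn": 0,"gripper": 0.0},
    {"tx": 0,"ty": 0.002,"tz": 0,"turn": 0,"gripper": 0.0},
    {"tx": 0,"ty": 0.002,"tz": 0,"turn": 0,"gripper": 0.0},
  ],
)

```text
clock: 19.07
ee_pos: [0.6224, -0.1884, 0.0505]
tool_rot: [[0.031, 1.0, 0.0], [1.0, -0.031, -0.001], [-0.001, 0.0, -1.0]]
force: [-0.4, -4.4, 0.0]
gripper_width: -0.0001
```

send_rows(
  motion=[
    {"tx": 0,"ty": 0.002,"tz": 0,"turn": 0,"gripper": 0.0},
    {"tx": 0,"ty": 0.002,"tz": 0,"turn": 0,"gripper": 0.0},
    {"tx": 0,"ty": 0.002,"tz": 0,"turn": 0,"gripper": 0.0},
  ],
)

```text
clock: 19.32
ee_pos: [0.6225, -0.1819, 0.0505]
tool_rot: [[0.03, 1.0, 0.0], [1.0, -0.03, -0.0], [-0.0, 0.0, -1.0]]
force: [0.2, -3.7, 0.5]
gripper_width: -0.0003
```

```bash

python3 - <<'E'
from h import *
im=env.read_camera("wrist"); cv2.imwrite("pics/w17.png",im)
im=env.read_camera("top")[90:250,265:425]; cv2.imwrite("pics/t17.png",cv2.resize(im,None,fx=3.7,fy=3.7,interpolation=cv2.INTER_CUBIC))
s=env.observe(); print(s["ee_pos"],s["force"])
E
```

```text
[ 0.62263121 -0.18127368  0.0505115 ] [-1.26820961 -2.83462074  0.75118566]
```

View pics/w17.png

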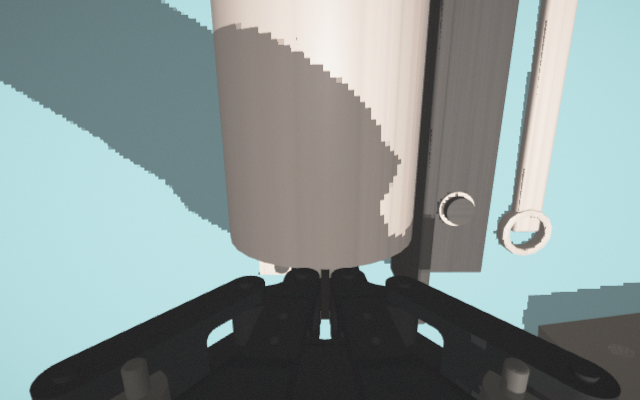

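View pics/t17.png

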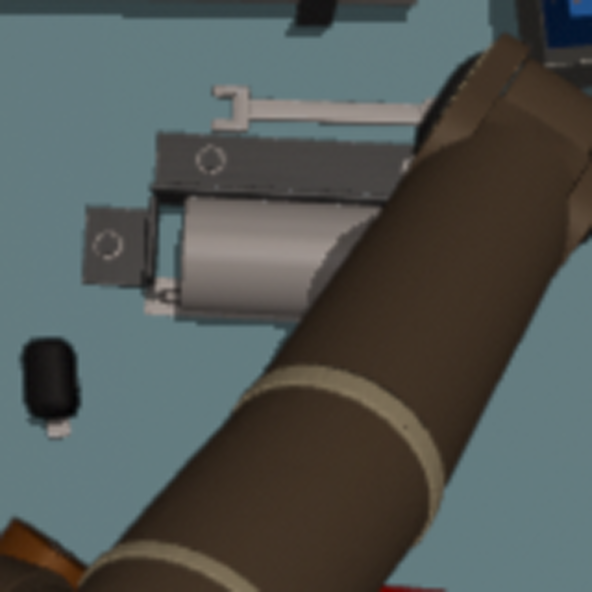

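send_rows(
  motion=[
    {"tx": 0,"ty": 0.002,"tz": 0,"turn": 0,"gripper": 0.0},
    {"tx": 0,"ty": 0.002,"tz": 0,"turn": 0,"gripper": 0.0},
    {"tx": 0,"ty": 0.002,"tz": 0,"turn": 0,"gripper": 0.0},
    {"tx": 0,"ty": 0.002,"tz": 0,"turn": 0,"gripper": 0.0},
  ],
)

```text
clock: 19.75
ee_pos: [0.6225, -0.1739, 0.0505]
tool_rot: [[0.03, 1.0, 0.0], [1.0, -0.03, -0.0], [-0.0, 0.0, -1.0]]
force: [0.3, -3.2, -0.5]
gripper_width: -0.0
```

send_rows(
  motion=[
    {"tx": 0,"ty": 0.0015,"tz": 0,"turn": 0,"gripper": 0.0},
    {"tx": 0,"ty": 0.0015,"tz": 0,"turn": 0,"gripper": 0.0},
    {"tx": 0,"ty": 0.0015,"tz": 0,"turn": 0,"gripper": 0.0},
  ],
)

```text
clock: 20.0
ee_pos: [0.6225, -0.1694, 0.0505]
tool_rot: [[0.03, 1.0, 0.0], [1.0, -0.03, -0.0], [-0.0, 0.0, -1.0]]
force: [0.1, -4.4, 0.1]
gripper_width: -0.0001
```

send_rows(
  motion=[
    {"tx": 0,"ty": 0.001,"tz": 0,"turn": 0,"gripper": 0.0},
    {"tx": 0,"ty": 0.001,"tz": 0,"turn": 0,"gripper": 0.0},
    {"tx": 0,"ty": 0.001,"tz": 0,"turn": 0,"gripper": 0.0},
  ],
)

```text
clock: 20.25
ee_pos: [0.6225, -0.1665, 0.0505]
tool_rot: [[0.03, 1.0, 0.0], [1.0, -0.03, -0.0], [-0.0, 0.0, -1.0]]
force: [-0.1, -4.1, 0.0]
gripper_width: -0.0001
```

send_rows(
  motion=[
    {"tx": 0,"ty": 0.001,"tz": 0,"turn": 0,"gripper": 0.0},
    {"tx": 0,"ty": 0.001,"tz": 0,"turn": 0,"gripper": 0.0},
    {"tx": 0,"ty": 0.001,"tz": 0,"turn": 0,"gripper": 0.0},
  ],
)

```text
clock: 20.5
ee_pos: [0.6225, -0.1635, 0.0505]
tool_rot: [[0.03, 1.0, 0.0], [1.0, -0.03, -0.0], [-0.0, 0.0, -1.0]]
force: [0.4, -4.2, -0.5]
gripper_width: -0.0001
```

send_rows(
  motion=[
    {"tx": 0,"ty": 0.001,"tz": 0,"turn": 0,"gripper": 0.0},
    {"tx": 0,"ty": 0.001,"tz": 0,"turn": 0,"gripper": 0.0},
    {"tx": 0,"ty": 0.001,"tz": 0,"turn": 0,"gripper": 0.0},
  ],
)

```text
clock: 20.75
ee_pos: [0.6225, -0.1605, 0.0505]
tool_rot: [[0.03, 1.0, 0.0], [1.0, -0.03, -0.0], [-0.0, 0.0, -1.0]]
force: [-0.6, -5.2, 0.3]
gripper_width: -0.0001
```

send_rows(
  motion=[
    {"tx": 0,"ty": 0.001,"tz": 0,"turn": 0,"gripper": 0.0},
    {"tx": 0,"ty": 0.001,"tz": 0,"turn": 0,"gripper": 0.0},
  ],
)

```text
clock: 20.92
ee_pos: [0.6225, -0.1584, 0.0505]
tool_rot: [[0.03, 1.0, 0.0], [1.0, -0.03, -0.0], [-0.0, 0.0, -1.0]]
force: [0.3, -4.2, 1.0]
gripper_width: -0.0001
```

send_rows(
  motion=[
    {"tx": 0,"ty": 0.001,"tz": 0,"turn": 0,"gripper": 0.0},
    {"tx": 0,"ty": 0.001,"tz": 0,"turn": 0,"gripper": 0.0},
  ],
)

```text
clock: 21.08
ee_pos: [0.6225, -0.1581, 0.0506]
tool_rot: [[0.031, 1.0, 0.001], [1.0, -0.031, -0.002], [-0.002, 0.001, -1.0]]
force: [0.7, -10.3, -1.4]
gripper_width: -0.0002
```

The force jumped to 10 N and the motion stalled, so the tube is at the end stop. I hold briefly, then back off.

send_rows(
  motion=[
    {"tx": 0,"ty": 0.0005,"tz": 0,"turn": 0,"gripper": 0.0},
    {"tx": 0,"ty": 0,"tz": 0,"turn": 0,"gripper": 0.0},
    {"tx": 0,"ty": 0,"tz": 0,"turn": 0,"gripper": 0.0},
  ],
)

```text
clock: 21.33
ee_pos: [0.6225, -0.158, 0.0506]
tool_rot: [[0.031, 1.0, 0.001], [1.0, -0.031, -0.003], [-0.003, 0.001, -1.0]]
force: [2.0, -9.8, -1.8]
gripper_width: -0.0004
```

send_rows(
  motion=[
    {"tx": 0,"ty": -0.002,"tz": 0,"turn": 0,"gripper": 0.0},
    {"tx": 0,"ty": -0.004,"tz": 0,"turn": 0,"gripper": 0.0},
    {"tx": 0,"ty": -0.015,"tz": 0,"turn": 0,"gripper": 0.0},
    {"tx": 0,"ty": -0.03,"tz": 0,"turn": 0,"gripper": 0.0},
    {"tx": 0,"ty": -0.015,"tz": 0.03,"turn": 0,"gripper": 0.0},
    {"tx": 0,"ty": 0,"tz": 0.04,"turn": 0,"gripper": 0.0},
    {"tx": 0,"ty": 0,"tz": 0.04,"turn": 0,"gripper": 0.0},
    {"tx": 0,"ty": 0,"tz": 0.02,"turn": 0,"gripper": 0.0},
  ],
)

```text
clock: 22.0
ee_pos: [0.6239, -0.2223, 0.1851]
tool_rot: [[0.03, 1.0, 0.004], [1.0, -0.03, 0.0], [0.0, 0.004, -1.0]]
force: [1.0, -0.5, 0.8]
gripper_width: -0.0002
```

send_rows(
  motion=[
    {"tx": -0.03,"ty": 0,"tz": 0.03,"turn": 0,"gripper": 0.0},
    {"tx": -0.04,"ty": 0,"tz": 0.03,"turn": 0,"gripper": 0.0},
    {"tx": -0.04,"ty": -0.02,"tz": 0,"turn": 0,"gripper": 0.0},
    {"tx": -0.04,"ty": -0.03,"tz": 0,"turn": 0,"gripper": 0.0},
    {"tx": -0.02,"ty": -0.02,"tz": 0,"turn": 0,"gripper": 0.0},
    {"tx": 0,"ty": 0,"tz": 0,"turn": 0,"gripper": 0.0},
  ],
)

```text
clock: 22.5
ee_pos: [0.4642, -0.2894, 0.236]
tool_rot: [[0.037, 0.999, 0.0], [0.999, -0.037, 0.0], [0.0, 0.0, -1.0]]
force: [-0.3, -0.4, -0.6]
gripper_width: 0.0001
```

```bash

python3 - <<'E'
from h import *
im=env.read_camera("wrist"); cv2.imwrite("pics/w18.png",im)
im=env.read_camera("top"); cv2.imwrite("pics/t18f.png",im); cv2.imwrite("pics/t18.png",cv2.resize(im[100:230,265:425],None,fx=4.6,fy=4.6,interpolation=cv2.INTER_CUBIC))
im=env.read_camera("scene"); cv2.imwrite("pics/s18.png",cv2.resize(im[90:240,200:400],None,fx=4,fy=4,interpolation=cv2.INTER_CUBIC))
s=env.observe(); print(s["clock"],s["ee_pos"],s["force"])
E
```

```text
22.65 [ 0.46978579 -0.28450491  0.2351032 ] [0.77644288 0.50116639 0.84810376]
```

View pics/t18.png

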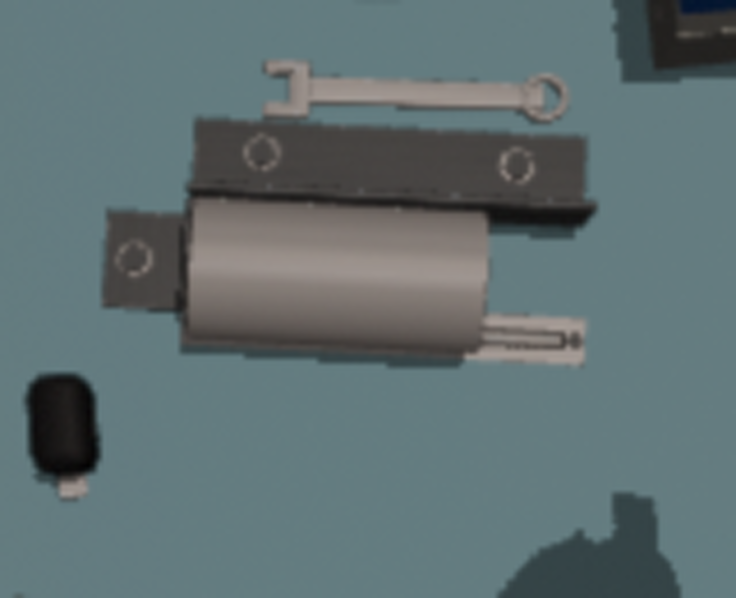

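View pics/s18.png

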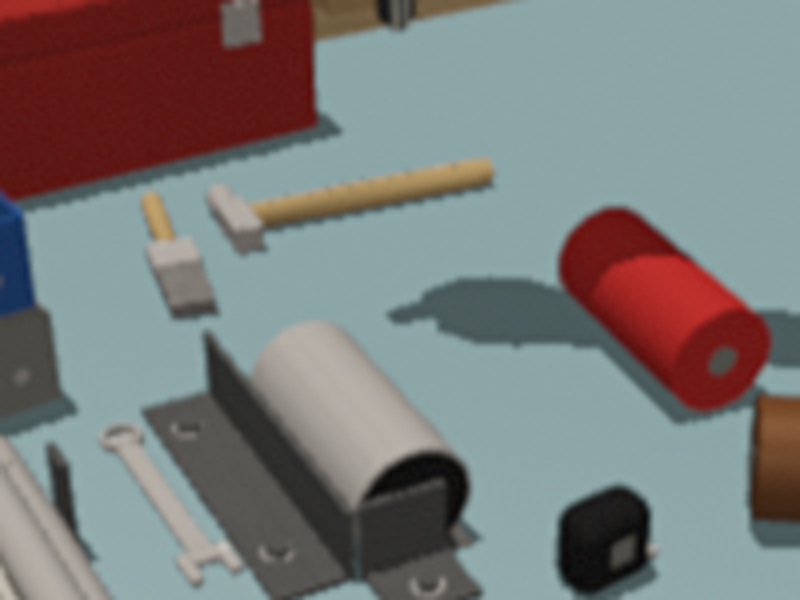

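View pics/t18f.png

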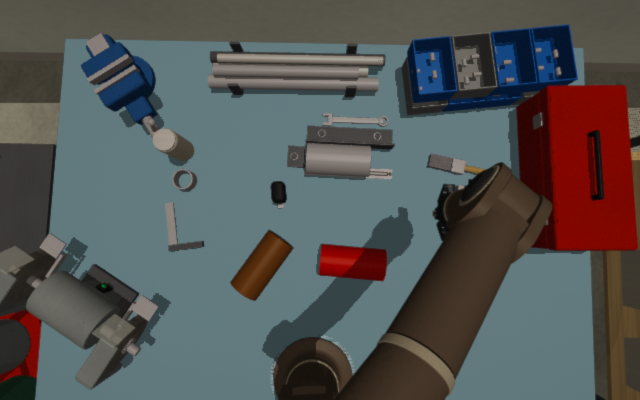

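```bash

python3 - <<'E'
from h import *
t=cal("top"); im=cv2.imread("pics/t18f.png").astype(float)
g=im.mean(2)
for u in (312,325,340,355,366):
    col=im[:,u]; v=np.arange(165,185); d=col[v,0]-col[v,2]  # bluish bg/shadow vs tube
    print(u,[int(x) for x in d],[int(x) for x in g[v,u]])
E
```

```text
312 [-12, -13, -13, -11, -10, -9, -10, -9, -8, -6, 7, 18, 27, 29, 28, 29, 29, 28, 28, 28] [111, 108, 103, 98, 93, 87, 78, 68, 59, 72, 68, 72, 111, 117, 117, 117, 117, 117, 117, 117]
325 [-13, -13, -12, -12, -11, -10, -9, -9, -7, -7, -4, 13, 19, 27, 29, 28, 28, 28, 28, 29] [115, 110, 106, 101, 97, 91, 85, 75, 65, 60, 69, 66, 71, 110, 117, 117, 117, 117, 117, 117]
340 [-13, -13, -12, -12, -11, -11, -10, -9, -9, -7, -6, -1, 15, 19, 27, 29, 29, 28, 28, 29] [117, 113, 109, 105, 101, 96, 90, 84, 73, 63, 64, 70, 65, 71, 110, 117, 118, 117, 117, 118]
355 [-14, -14, -13, -12, -12, -12, -11, -10, -10, -8, -6, -6, 6, 16, 20, 28, 28, 28, 28, 28] [119, 116, 113, 109, 104, 100, 95, 88, 81, 71, 61, 66, 68, 64, 72, 111, 116, 117, 117, 117]
366 [-14, -13, -13, -12, -12, -12, -12, -10, -10, -9, -9, -10, -12, 16, 27, 28, 28, 28, 28, 27] [121, 119, 115, 111, 107, 103, 98, 92, 86, 78, 69, 86, 138, 120, 116, 117, 117, 117, 117, 117]
```

```bash

python3 - <<'E'
from h import *
t=cal("top")
def axis(u,v):
    o,d=ray(t,u,v); ax=np.array([.019,1,0]); ax/=np.linalg.norm(ax); ex=np.array([ax[1],-ax[0],0])
    o2=np.array([o@ex,o[2]]);d2=np.array([d@ex,d[2]]);d2/=np.linalg.norm(d2)
    k=(.0445-o2[1])/d2[1]; x=o2[0]+k*d2[0]   # ray at axis height
    return x+ .0445/abs(d2[1])
for u,v in [(312,173.0),(325,174.0),(340,174.6),(355,175.5)]: print(u,axis(u,v))
# same measure at start: lower edge
im=cv2.imread("pics/top0.png").astype(float); col=im[205:222,351]; print([int(x) for x in col.mean(1)],[int(x) for x in col[:,0]-col[:,2]])
ex=np.array([1,-.019,0])
print("fence face from top: ",[float(onz(t,265+x/4.6,100+y/4.6,.06)@ex) for x,y in[(190,193),(590,211)]])
E
```

```text
312 0.6274891152637204
325 0.6261568813523057
340 0.6262352564801619
355 0.6254403308177012
[99, 97, 94, 88, 81, 73, 64, 53, 55, 63, 98, 104, 105, 105, 104, 105, 105] [-12, -11, -11, -10, -10, -10, -7, 0, 13, 18, 25, 27, 26, 26, 27, 26, 26]
fence face from top:  [0.6693929770348306, 0.6682056371658758]
```

send_rows(
  motion=[
    {"tx": 0.03,"ty": 0.03,"tz": 0,"turn": 0,"gripper": 0.0},
    {"tx": 0.035,"ty": 0.04,"tz": 0,"turn": 0,"gripper": 0.0},
    {"tx": 0.035,"ty": 0.03,"tz": 0,"turn": 0,"gripper": 0.0},
    {"tx": 0.03,"ty": 0.02,"tz": 0,"turn": 0,"gripper": 0.0},
    {"tx": 0.02,"ty": 0.01,"tz": 0,"turn": 0,"gripper": 0.0},
    {"tx": 0,"ty": 0,"tz": 0,"turn": 0,"gripper": 0.0},
    {"tx": 0,"ty": 0,"tz": 0,"turn": 0,"gripper": 0.0},
  ],
)

```text
clock: 23.23
ee_pos: [0.6091, -0.1644, 0.2335]
tool_rot: [[0.025, 1.0, -0.002], [1.0, -0.025, 0.0], [0.0, -0.002, -1.0]]
force: [-0.4, -0.1, 0.6]
gripper_width: 0.0002
```

```bash

python3 - <<'E'
from h import *
im=env.read_camera("wrist"); cv2.imwrite("pics/w19.png",im)
s=env.observe(); print(s["clock"],s["ee_pos"],s["force"])
E
```

```text
23.2833 [ 0.6078468  -0.16629867  0.23393921] [-0.26947683 -0.84677407  0.08564654]
```

View pics/w19.png

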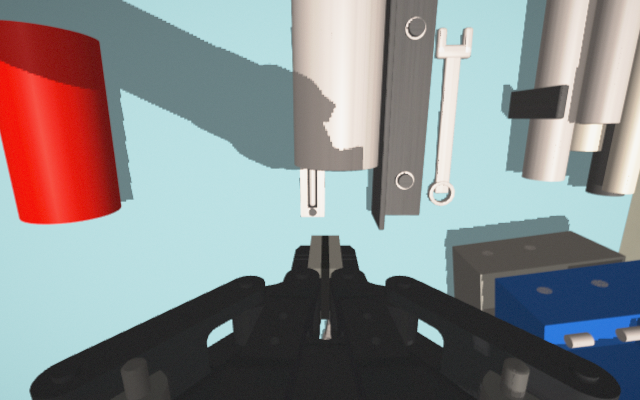

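send_rows(
  motion=[
    {"tx": 0,"ty": -0.04,"tz": 0.02,"turn": 0,"gripper": 0.0},
    {"tx": 0,"ty": -0.04,"tz": 0.02,"turn": 0,"gripper": 0.0},
    {"tx": 0,"ty": 0,"tz": 0.0,"turn": 0,"gripper": 0.0},
    {"tx": 0,"ty": 0,"tz": 0,"turn": 0,"gripper": 0.0},
    {"tx": 0,"ty": 0,"tz": 0,"turn": 0,"gripper": 0.0},
  ],
)

```text
clock: 23.7
ee_pos: [0.6068, -0.2427, 0.2722]
tool_rot: [[0.032, 0.999, -0.0], [0.999, -0.032, 0.001], [0.001, -0.0, -1.0]]
force: [-0.9, 0.8, -0.2]
gripper_width: -0.0
```

```bash

python3 - <<'E'
from h import *
im=env.read_camera("wrist"); cv2.imwrite("pics/w20.png",im)
cv2.imwrite("pics/w20c.png",cv2.resize(im[0:200,260:460],None,fx=3,fy=3,interpolation=cv2.INTER_CUBIC))
s=env.observe(); print(s["clock"],s["ee_pos"])
E
```

```text
23.75 [ 0.60708995 -0.24151994  0.27172681]
```

View pics/w20c.png

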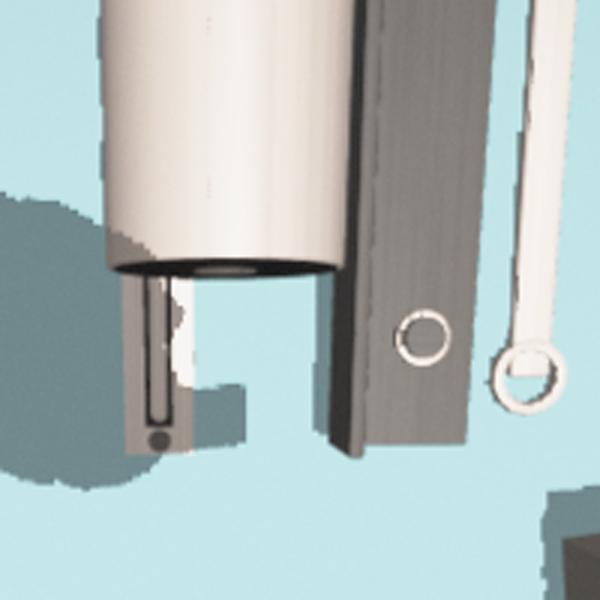

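send_rows(
  motion=[
    {"tx": 0,"ty": 0.04,"tz": 0,"turn": 0,"gripper": 0.0},
    {"tx": 0,"ty": 0.04,"tz": 0,"turn": 0,"gripper": 0.0},
    {"tx": 0,"ty": 0.04,"tz": 0.0,"turn": 0,"gripper": 0.0},
    {"tx": 0,"ty": 0.04,"tz": 0,"turn": 0,"gripper": 0.0},
    {"tx": 0,"ty": 0.03,"tz": 0,"turn": 0,"gripper": 0.0},
    {"tx": 0,"ty": 0,"tz": 0,"turn": 0,"gripper": 0.0},
    {"tx": 0,"ty": 0,"tz": 0,"turn": 0,"gripper": 0.0},
  ],
)

```text
clock: 24.33
ee_pos: [0.6073, -0.048, 0.2715]
tool_rot: [[0.023, 1.0, -0.001], [1.0, -0.023, 0.001], [0.001, -0.001, -1.0]]
force: [-0.0, -1.0, -0.8]
gripper_width: 0.0
```

```bash

python3 - <<'E'
from h import *
im=env.read_camera("wrist"); cv2.imwrite("pics/w21.png",im)
cv2.imwrite("pics/w21c.png",cv2.resize(im[0:260,230:470],None,fx=2.3,fy=2.3,interpolation=cv2.INTER_CUBIC))
s=env.observe(); print(s["clock"],s["ee_pos"])
E
```

```text
24.3833 [ 0.60719775 -0.05064766  0.27176769]
```

View pics/w21c.png

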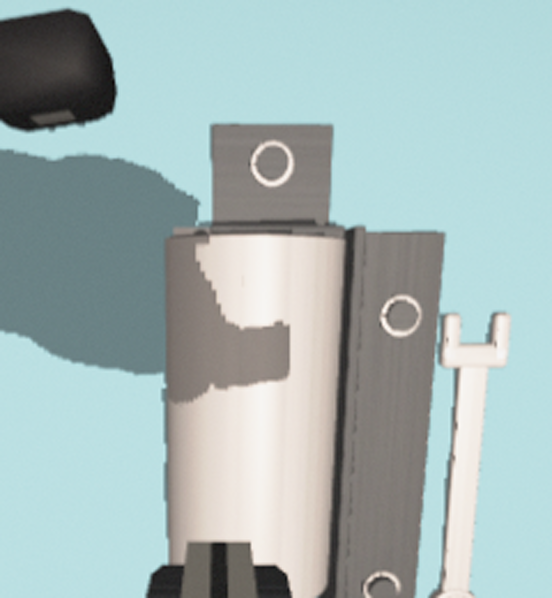

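The tube lies along the fence with its left end at the end stop, no visible gap, and the hand is clear. I'm handing in.

```bash
python3 -c "
from cell import env
print(env.hand_in()); print(env.observe()['clock'])"
```

```text
the job is handed in; nothing more can be done
None
the job is handed in; nothing more can be done
```

The tube is in the jig against the fence, with its left end at the end stop, and the job is handed in. No verdict was reported.

**What I did:** I rolled the tube from above in three light strokes with the fingers 20 mm apart. Readings stayed under 18 N, mostly 7–14 N. The third stroke took it over the keeper, which stands about 2.5 mm proud. I then pressed it against the fence until the fence pushed back with 6 N, and slid it along to the end stop. Total time was about 24 s of the 72 s allowed.

**Last checks:**
- **End stop:** at the end of the slide the force rose from about 4 N to 10 N and the motion stopped. The last wrist view shows no gap at the end stop or fence.
- **Fence:** the top camera puts the tube axis at x ≈ 0.626 m. Home is about 0.625–0.6265 m, so they agree within the 2 mm calibration.
- **Parallel:** about 0.01–0.02 rad by camera, near the pixel noise and inside the 0.04 limit.
- **Other things:** none looked moved. In the last full top view the arm hid most of the hammer, but the last scene view shows it in place.

**What did not go to plan:**
- **Dragging from above failed:** at 6–12 N the hand slipped on the tube and the tube did not move. I pushed it gently on its right end instead, after it already lay in the jig.
- **Brief free roll:** about 8 mm past the keeper top the hand had run out of length. I lifted it slowly and the tube rolled the last 20 mm or so to the fence on its own.
- **Odd force reading:** just before that, the sideways force (+3 to +4 N) did not match my simple balance of forces. I went by the camera position instead.

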